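# Tighten the burner unions on the lampworking bench

### The job

The burner heads on this bench have just been fitted and their union nuts are still loose. Shut off the gas at the red lever, run every nut down clockwise by hand to about its orange finger-tight tick (no farther by hand, and no wrench before that), and when all are finger-tight take each on with the wrench until it stops at the green tick. Then lay the wrench flat in the empty steel tray beside the burners and turn the gas fully on again; leave the burner stands and the other things on the bench where they are.

Things in the scene. Friction and masses are not known exactly. Their poses are not given: they have to be found in the camera images.
- pillar_a: heavy (3.2 kg) free-standing burner stand, red band on its tube; may be absent. Origin on the table under its vertical axis; yaw varies. Dark base 120 mm dia, 24 mm thick; black collar 68 mm dia, top at z 38 mm; nut at z 40 to 66 mm; above it the fixed tube 15 mm dia, head 21 mm dia, top at z 106 mm. On the collar an orange tick (finger-tight) and a green tick (fully tight).
- hex_a: captive brass hex nut of pillar_a: 30 mm across flats, 26 mm tall, on the stand's axis. Origin: centre of its underside (z 40 mm), turning with it; flats face its own +x and every 60 degrees from there. A white pointer lies along its +x, on the collar and on its top. It stays where it is left; turning takes about 0.25 N m.
- nut_a (a joint): angle of the nut of pillar_a, rad: grows as it is tightened, clockwise seen from above (nut yaw = stand yaw - angle). Starts loose at 0 to 0.4; 1.5 = pointer at the orange tick, finger-tight; 2.1 = pointer at the green tick, fully tight, solid stop.
- pillar_b: heavy (3.2 kg) free-standing burner stand, blue band on its tube; may be absent. Origin on the table under its vertical axis; yaw varies. Dark base 120 mm dia, 24 mm thick; black collar 68 mm dia, top at z 38 mm; nut at z 40 to 66 mm; above it the fixed tube 15 mm dia, head 21 mm dia, top at z 106 mm. On the collar an orange tick (finger-tight) and a green tick (fully tight).
- hex_b: captive brass hex nut of pillar_b: 30 mm across flats, 26 mm tall, on the stand's axis. Origin: centre of its underside (z 40 mm), turning with it; flats face its own +x and every 60 degrees from there. A white pointer lies along its +x, on the collar and on its top. It stays where it is left; turning takes about 0.25 N m.
- nut_b (a joint): angle of the nut of pillar_b, rad: grows as it is tightened, clockwise seen from above (nut yaw = stand yaw - angle). Starts loose at 0 to 0.4; 1.5 = pointer at the orange tick, finger-tight; 2.1 = pointer at the green tick, fully tight, solid stop.
- pillar_c: heavy (3.2 kg) free-standing burner stand, yellow band on its tube; may be absent. Origin on the table under its vertical axis; yaw varies. Dark base 120 mm dia, 24 mm thick; black collar 68 mm dia, top at z 38 mm; nut at z 40 to 66 mm; above it the fixed tube 15 mm dia, head 21 mm dia, top at z 106 mm. On the collar an orange tick (finger-tight) and a green tick (fully tight).
- hex_c: captive brass hex nut of pillar_c: 30 mm across flats, 26 mm tall, on the stand's axis. Origin: centre of its underside (z 40 mm), turning with it; flats face its own +x and every 60 degrees from there. A white pointer lies along its +x, on the collar and on its top. It stays where it is left; turning takes about 0.25 N m.
- nut_c (a joint): angle of the nut of pillar_c, rad: grows as it is tightened, clockwise seen from above (nut yaw = stand yaw - angle). Starts loose at 0 to 0.4; 1.5 = pointer at the orange tick, finger-tight; 2.1 = pointer at the green tick, fully tight, solid stop.
- wrench: open-ended steel wrench with red tail, 220 mm long, 14 mm thick, 0.25 kg, lying flat. Handle a bar 18 mm wide, from 80 mm behind to 60 mm ahead of the origin. Origin at the underside below the grip point, about the centre of mass; +x points along the handle to the jaw, z is its thickness.
- wrench_jaw (a point): centre of the wrench's jaw, mid thickness, 105 mm along +x from the grip point: the nut's axis belongs here. The jaw is open to +x, 32 mm wide between flat prongs parallel to x, which reach 13 mm beyond this point and then flare outward to 23 mm beyond; throat 19 mm behind it; head 58 mm wide. On the 30 mm nut it has play of about 0.13 rad either way.
- tray: fixed shallow stainless tray, 290 x 170 mm (its x, y) and 30 mm high, walls and floor 4 to 5 mm thick, empty. Origin under its centre.
- valve_base: fixed base of the quarter-turn gas valve: 70 mm square foot, brass body, yellow pipe along its y axis at z 30 mm. Origin on the table under the valve's vertical axis.
- valve (a joint): angle of the red valve lever, rad: 0 = off, lever square across the pipe along the base's -x, solid stop; 1.571 = on, lever along the pipe, towards the base's -y, solid stop. It turns counter-clockwise seen from above as it opens. Turning takes about 0.2 N m; it stays where it is left.
- valve_grip (a point): point on the red lever bar (18 mm wide, 12 mm thick, z 61 to 73 mm) 85 mm out from the valve's axis; lever extends 28 mm beyond. x axis points from here to the valve's axis.
- pliers: black-handled pliers, 150 mm, lying flat; bystander. Origin at the underside.
- nippers: red-handled nippers, 150 mm, lying flat; bystander. Origin at the underside.
- screwdriver: red screwdriver lying flat; bystander. Origin at the underside.
- dish: clear bowl, 110 mm dia, 40 mm high; bystander. Origin at the underside.
- timer: red kitchen timer, 62 mm square, 18 mm thick, lying flat; bystander. Origin at the underside.
- jar: glass jar, 56 mm dia, 70 mm high; bystander. Origin at the underside.
There are look-alikes about, which are no part of the job. Leave any pink look-alike of the pillar_a alone.

How it is judged:
By the outcome, as a careful person would: the job done as asked, in the order asked, and still so for the second after the job is handed in, with the robot touching nothing.
Of pillar_a, pillar_b, pillar_c only 2 to 3 are there at a start; the rules pass over those that are not, and their reading is None.
At some moment in a run one of wrench may be knocked a few centimetres aside while the robot is not near it.
Once in a run the grip may slacken for a moment while it holds something.
It also fails if it takes over 210 s, if anything falls off the work surface, if the arm or the gripper's body presses on something with over 40 N, if the wrist force passes 120 N, or if a joint passes its speed limit or range.

### The arm

A 7-joint arm with a two-finger parallel gripper is mounted at the origin on the work surface. World frame = base frame: x ahead of the robot, y to its left, z up, the work surface at z = 0. Lengths are in mm, angles in rad, forces in N, time in s.
With the tool pointing down it reaches from about 425 to 1025 mm from the base axis. Payload 9.4 kg.
Tool frame: the origin (TCP) lies at the very end of the fingers, on their centre line; the grasp point (between the pads) lies manip.pinch_z behind it (manip.pinch_z is the distance from the TCP to the grasp point, in mm); z points along the fingers, y is the line along which they close (so a half turn about z gives the same grasp; the last joint's range is limited). The gripper opens to 93 mm and grips with 3 to 60 N. Pads are 15 mm wide; open, the fingers measure 128 mm over their backs; the gripper's body (75 mm by 188 mm) begins 65 mm behind the grasp point.
Start: joints at [-1.409, 0.599, -0.003, 1.599, 0.002, 0.943, -0.08], TCP at [171.494, 704.425, 218.618] pointing down, gripper open.
Joint ranges: [-2.57, 2.57], [-0.35, 1.97], [-1.29, 1.29], [0.11, 2.56], [-1.05, 4.19], [0.11, 1.86], [-2.63, 2.63]. Speed limits (rad/s): [2.22, 2.22, 3.01, 3.01, 3.14, 3.14, 3.14].

### API

Orientations are given as [roll, pitch, yaw] about the fixed x, y, z axes, in that order (R = Rz(yaw) Ry(pitch) Rx(roll)).
In Python, from workcell import manip gives the robot as it stands.
- The arm moves only by the shell command python3 -m handwheel 'ROWS'. ROWS is JSON, one flat list of numbers, 7 for each row, row after row: the shift along the tool's x, y, z each as a share of 120 mm, from -1 to 1, then the turn, a rotation vector about the tool's x, y, z each as a share of 0.5 rad, from -1 to 1, then the closure, from -1 (fully open) to 1 (shut). In form: [dx, dy, dz, ax, ay, az, hand, dx, dy, dz, ax, ay, az, hand, ...]. A call has 1 to 20 rows; each row is the pose to reach, as a shift and turn from the pose commanded when the call began, along the tool's axes at that moment; what a row does not reach only later rows make up. A row lasts 1/8 s, in which the tool goes at most 62.5 mm and 10.7 degrees, less where a joint would pass 70% of its speed; a pose out of reach is approached as far as the arm can. A call with a number of a shift or a turn outside -1 to 1 is refused whole. A call with a gripper value outside its range is refused whole. The fingers move at their own pace and stop on an object; the grip force is fixed at half the most. Time passes only in rows, so rows that repeat a pose let the fingers close. It gives the time, the measured TCP pose, the force, the opening and the grip force at its end, in the units of the state.
- manip.get_obs(): the state, without advancing time (a new reading comes with each control period).
- manip.camera(name): name is "scene" or "top" or "wrist"; returns (picture, depth): 480x640x3 uint8, red, green, blue; 480x640 float32, mm along the optical axis (not along the pixel's ray), 0 where there is no reading.
- manip.camera_params(name): a dict with "vertical_fov" (degrees; the focal length in pixels is half the picture's height over the tangent of half this angle, whatever the lens; pixels are square), "cx", "cy" (the principal point, pixels), "D" ([k1, k2, p1, p2, k3] as OpenCV has them; the pictures are not rectified), "world_from_camera" (4x4, takes a point from camera to world coordinates); the wrist camera has in their place "mount" (4x4, takes a point from camera to tool coordinates, whose origin is the TCP and whose axes are the flange's). Camera axes: x right, y up, looking along -z (the intrinsics and any distortion apply to the point x, -y, -z); pixel columns grow to the right and rows downward; lengths in mm; the calibration is good to about 2 mm. A picture is of the moment at which its call begins: read the wrist's pose just before it. camera_params takes no time and is no camera call.
- manip.finish_job(): hands the job in; it is judged then, once.
The state is a dict: "clock": time; "joint_pos": joint angles; "dq": joint speeds; "joint_efforts": joint torques, N m; "position": TCP position; "tool_rot": TCP orientation; "ft_force": force on the tool from outside, world axes, zero at the start; "ft_torque": the same for the moment, N m; "opening": finger opening in mm; "finger_force": force on a finger pad.
Only numpy, scipy, OpenCV 4.12 (cv2) and the standard library are available. Lean on these libraries where they do the work, as an engineer would, in place of code of your own. Each camera call takes 0.05 s, during which the arm holds its last target. There are 200 camera calls.

## Working session

There is one attempt and no reset: what is moved stays moved. The work goes in short steps, Python scripts to look and compute and a shell command to move; the robot and the scene stay as the last step left them, time stands still between calls to the robot, and variables do not carry over. Pictures are saved under pics/ and viewed, at most 14 in all, crops included, and the job is handed in when it is done.

```bash
ls; mkdir -p pics; python3 - <<'E'
from workcell import manip
import cv2
print(manip.get_obs(), manip.pinch_z)
for n in("scene","top","wrist"):
    p=manip.camera_params(n); print(n,p)
for n in("scene","top"):
    im,d=manip.camera(n); cv2.imwrite(f"pics/{n}0.png",im[:,:,::-1])
    import numpy as np; np.save(f"pics/{n}0.npy",d)
E
```

```text
pics
{'clock': 0.0, 'joint_pos': array([-1.4086791 ,  0.60012636, -0.00253246,  1.60014648,  0.00182256,
        0.94287968, -0.07977244]), 'dq': array([ 7.45333030e-04,  8.68886778e-04, -4.34696319e-04,  4.91402946e-04,
       -1.41058395e-03, -8.82976104e-04,  8.99843381e-05]), 'joint_efforts': array([ 1.26679643e-04, -7.65071082e+01,  1.49695069e+00, -2.52355957e+01,
       -5.24830492e-02,  1.68017624e-02,  1.64162575e-04]), 'position': array([171.4153183 , 703.93576508, 217.75330696]), 'tool_rot': array([-3.14004341e+00,  1.67034407e-04,  2.90286601e+00]), 'ft_force': array([-0.67578234, -0.02556183,  0.11272607]), 'ft_torque': array([-0.05051513,  0.01250885,  0.02759254]), 'finger_force': 0.0, 'opening': 92.85843273867386} 18.8
scene {'vertical_fov': 52.37262769846969, 'cx': 310.9981290295122, 'cy': 237.86358804478058, 'D': array([-0.08744487,  0.        ,  0.        ,  0.        ,  0.        ]), 'world_from_camera': array([[ 6.82798050e-01, -5.84800135e-01,  4.37944774e-01,
         9.50722030e+02],
       [ 7.30462929e-01,  5.58334502e-01, -3.93302038e-01,
        -3.8000531
[... 531 characters left out ...]
6059e+00],
       [-1.33779973e-02,  1.81957215e-01,  9.83215440e-01,
         1.22352362e+03],
       [ 0.00000000e+00,  0.00000000e+00,  0.00000000e+00,
         1.00000000e+00]])}
wrist {'vertical_fov': 65.70824890207014, 'cx': 321.9211334328973, 'cy': 238.73755760451658, 'D': array([0.01950325, 0.        , 0.        , 0.        , 0.        ]), 'mount': array([[-8.53960606e-04,  9.65670893e-01,  2.59767198e-01,
         7.15505656e+01],
       [ 9.99999569e-01,  7.29740185e-04,  5.74635221e-04,
         7.58742743e-01],
       [ 3.65345944e-04,  2.59767576e-01, -9.65671100e-01,
        -1.65771981e+02],
       [ 0.00000000e+00,  0.00000000e+00,  0.00000000e+00,
         1.00000000e+00]])}
```

View pics/top0.png

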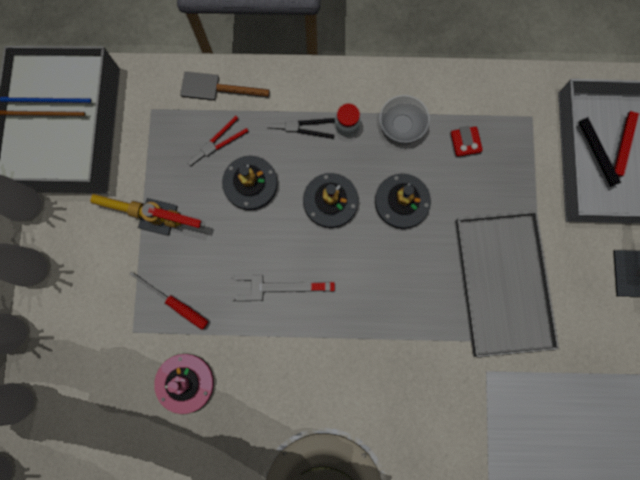

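View pics/scene0.png

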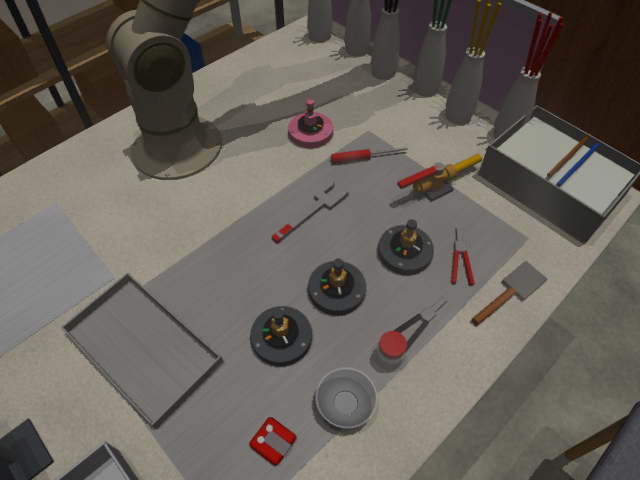

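The top view shows three stands at about (250,182), (331,200) and (403,200), and the wrench at (235–335, 287) with its jaw on the left. The tray is at (505,285). The valve is at (150,212), with its lever along the pipe, so the gas is on. The pink look-alike is at (183,384). Next I measure.

```bash
cat > h.py <<'E'
import numpy as np, cv2
from scipy.spatial.transform import Rotation as Ro
from workcell import manip
F=np.diag([1,-1,-1,1.])
def toolT(o=None):
    o=o or manip.get_obs(); T=np.eye(4); T[:3,:3]=Ro.from_euler('xyz',o['tool_rot']).as_matrix(); T[:3,3]=o['position']; return T
def grab(n):
    P=manip.camera_params(n); T=(toolT()@P['mount'] if n=='wrist' else P['world_from_camera'])@F
    im,d=manip.camera(n); f=240/np.tan(np.radians(P['vertical_fov'])/2)
    K=np.array([[f,0,P['cx']],[0,f,P['cy']],[0,0,1]]); return dict(im=im,d=d,K=K,D=P['D'],T=T)
def rays(c,uv):
    p=cv2.undistortPoints(np.asarray(uv,float).reshape(-1,1,2),c['K'],c['D'])[:,0]
    return np.c_[p,np.ones(len(p))]@c['T'][:3,:3].T, c['T'][:3,3]
def onplane(c,uv,z):
    r,o=rays(c,uv); return o+r*((z-o[2])/r[:,2])[:,None]
def proj(c,X):
    M=np.linalg.inv(c['T']); return cv2.projectPoints(np.asarray(X,float).reshape(-1,1,3),cv2.Rodrigues(M[:3,:3])[0],M[:3,3],c['K'],c['D'])[0][:,0]
def cloud(c):
    v,u=np.mgrid[0:480,0:640]; r,o=rays(c,np.c_[u.ravel(),v.ravel()]); return (o+r*c['d'].reshape(-1,1)).reshape(480,640,3)
def hsv(c): return cv2.cvtColor(c['im'],cv2.COLOR_RGB2HSV)
def mask(c,lo,hi): return cv2.inRange(hsv(c),np.array(lo),np.array(hi))
def blobs(m,amin=8):
    n,l,s,ce=cv2.connectedComponentsWithStats(m); return [(l==i,s[i],ce[i]) for i in range(1,n) if s[i,4]>=amin]
E
python3 - <<'E'
from h import *
np.set_printoptions(precision=1,suppress=True)
for n,seeds in(("top",[(250,182),(331,200),(403,200)]),("scene",[(406,248),(337,287),(281,335)])):
    c=grab(n); X=cloud(c); print(n,"table z",np.median(X[280:300,380:440,2]) if n=="top" else np.median(X[300:330,180:200,2]))
    V=cv2.cvtColor(c['im'],cv2.COLOR_RGB2HSV)[:,:,2]
    for s in seeds:
        # base disc: cloud points of z 18..30 near seed
        sub=np.hypot(*(X[:,:,:2]-onplane(c,[s],24)[0,:2]).transpose(2,0,1))<90
        m=sub&(abs(X[:,:,2]-24)<6); (x,y),r=cv2.minEnclosingCircle(X[m][:,:2].astype(np.float32))
        h=sub&(X[:,:,2]>98); print(s,"base",x,y,r,m.sum(),"headtop",X[h].mean(0),h.sum(), X[h][:,2].max() if h.any() else 0)
    # wrench region red tail, lever
    R=mask(c,(0,150,70),(8,255,255))|mask(c,(172,150,70),(180,255,255))
    for b,s,ce in blobs(R,20):
        rc=cv2.minAreaRect(np.argwhere(b)[:,::-1].astype(np.float32)); print("red",ce,s[4],rc[1],"pos",np.median(X[b],0))
E
```

```text
top table z 0.6513869481690335
(250, 182) base 636.825439453125 173.87515258789062 60.35883712768555 1547 headtop [636.6 173.7 105.4] 88 110.81127224996044
(331, 200) base 601.4464111328125 -2.4924325942993164 60.39934158325195 1578 headtop [600.5  -2.  105.6] 91 110.84564754123585
(403, 200) base 603.7468872070312 -155.8125762939453 60.741844177246094 1538 headtop [ 603.2 -156.7  106. ] 90 111.76762866898025
red [347.9 114.5] 376 (21.0, 21.0) pos [774.9 -34.8  70.3]
red [626.1 142.9] 576 (9.087977409362793, 63.788543701171875) pos [ 737.8 -637.6   37. ]
red [223.8 129. ] 125 (3.5355329513549805, 34.64822769165039) pos [759.4 237.9  12.2]
red [465.4 141.8] 421 (25.83608627319336, 27.805652618408203) pos [ 740.4 -290.3   17.8]
red [231.4 138.4] 125 (3.5270962715148926, 35.84681701660156) pos [738.6 219.9  11.9]
red [175.3 217.1] 409 (52.45820617675781, 8.939305305480957) pos [544.8 315.8  73. ]
red [318.  286.1] 89 (6.0, 12.0) pos [416.4  20.4  14.2]
red [332.  286.5] 24 (7.0, 2.0) pos [416.1  -8.9  14.7]
red [186.2 311.9] 471 (46.38280487060547, 10.694782257080078) pos [354.7 291.4  
[... 388 characters left out ...]
.9  104.7] 110 108.51140533819262
red [350.8 154.6] 250 (7.194014072418213, 38.57480239868164) pos [359.7 291.7  21.9]
red [416.7 176.5] 247 (6.590268135070801, 40.31047439575195) pos [548.1 308.6  71.5]
red [285.3 228.9] 65 (5.400000095367432, 12.0) pos [418.5  21.8  14.1]
red [275.7 237.3] 35 (7.496340751647949, 4.52903938293457) pos [419.4  -9.8  12.7]
red [454.9 265.8] 131 (4.074108600616455, 31.1442928314209) pos [741.6 219.9  10.9]
red [468.1 267. ] 135 (33.21438217163086, 3.983873128890991) pos [763.6 237.6  10.9]
red [392.8 343. ] 505 (25.45584487915039, 23.33452033996582) pos [779.6 -34.2  69.1]
red [271.5 440.2] 812 (35.188385009765625, 36.40047073364258) pos [ 746.2 -305.1   16.9]
```

```bash
cat > m.py <<'E'
from h import *
def pca(P):
    m=P.mean(0); u=np.linalg.svd(P-m,full_matrices=False)[2][0]; s=(P-m)@u; n=np.array([-u[1],u[0]]); t=(P-m)@n
    return m,u,np.percentile(s,[.5,99.5]),np.percentile(t,[2,98])
def lever(c,X,ce=(565,355),rad=160):
    R=mask(c,(0,120,50),(8,255,255))|mask(c,(172,120,50),(180,255,255))
    m=(R>0)&(abs(X[:,:,2]-71)<9)&(np.hypot(X[:,:,0]-ce[0],X[:,:,1]-ce[1])<rad); P=X[m][:,:2]
    mm,u,s,t=pca(P); return mm,u,mm+s[0]*u,mm+s[1]*u,np.degrees(np.arctan2(u[1],u[0])),t
def wrench(c,X,box):
    x0,x1,y0,y1,z0,z1=box
    m=(X[:,:,0]>x0)&(X[:,:,0]<x1)&(X[:,:,1]>y0)&(X[:,:,1]<y1)&(X[:,:,2]>z0)&(X[:,:,2]<z1); return X[m]
E
python3 - <<'E'
from m import *
np.set_printoptions(precision=1,suppress=True)
for n in("top","scene"):
    c=grab(n);X=cloud(c); print(n,"lever",*lever(c,X))
    P=wrench(c,X,(370,470,-40,200,8,20)); m,u,s,t=pca(P[:,:2]); print(len(P),m,u,m+s[0]*u,m+s[1]*u,t)
    tail=P[:,1]<120; q=P[tail][:,:2]; m,u,s,t=pca(q); print("handle",m,u,t, np.degrees(np.arctan2(u[1],u[0])))
    T=wrench(c,X,(250,650,-450,-220,15,36)); print("tray",cv2.minAreaRect(T[:,:2].astype(np.float32)))
    V=wrench(c,X,(490,640,300,480,20,60)); print("valve box", V.min(0),V.max(0),V.mean(0))
    Y=mask(c,(22,120,60),(32,255,255))>0; Q=X[Y&(abs(X[:,:,2]-40)<25)&(np.hypot(X[:,:,0]-580,X[:,:,1]-400)<120)]; print("pipe",len(Q),Q.mean(0),pca(Q[:,:2]))
E
```

```text
top lever [544.8 315.9] [0.2 1. ] [531.9 265.2] [558.6 370.4] 75.75726943119717 [-8.7  8.1]
1107 [412.2 103.4] [ 0. -1.] [409.3 198. ] [415.7 -13.1] [-26.5  25.7]
handle [413.8  52.9] [-0.  1.] [-8.6  8.7] 91.6787185514983
tray ((432.1268310546875, -370.88421630859375), (290.156005859375, 173.61709594726562), 6.395046234130859)
valve box [530.4 315.8  20.2] [594.5 480.   59.8] [563.4 405.7  41.8]
pipe 320 [579.1 463.4  40.1] (array([579.1, 463.4]), array([0.3, 1. ]), array([-113.7,   46.1]), array([-8.6,  7.9]))
scene lever [548.9 312.9] [-0.2 -1. ] [563. 368.] [536.6 264.6] -104.3246427460188 [-10.   8.]
776 [415.4 102.1] [ 0. -1.] [410.9 198.1] [420.8 -12.4] [-26.5  25.2]
handle [417.7  49.3] [ 0.1 -1. ] [-9.7  8.7] -86.80293328409914
tray ((433.5087890625, -370.8930358886719), (294.47515869140625, 170.65829467773438), 6.593708515167236)
valve box [539.  311.8  20.3] [595.7 479.6  58.6] [572.1 383.6  39. ]
pipe 169 [586.7 469.6  38.3] (array([586.7, 469.6]), array([-0.2, -1. ]), array([-40.9,  86.2]), array([-7.9,  6.1]))
```

```bash
cat >> h.py <<'E'
def rel(x,y,z,yaw=None,q=1):
    """shares of 120mm (tool axes) & of 0.5 rad to reach target"""
    T=toolT(); s=T[:3,:3].T@(np.array([x,y,z])-T[:3,3])/120
    a=0
    if yaw is not None: a=-((yaw-np.arctan2(T[1,0],T[0,0])+np.pi/2*q)%(np.pi*q)-np.pi/2*q)/.5
    print("shift",np.round(s,3),"az",round(a,3))
E
for i in 1 2 3 4 5; do python3 -m handwheel '[-0.417,-0.257,0,0,0,0,1, -0.835,-0.513,0,0,0,0,1, -0.835,-0.513,0,0,0,0,1]'|tail -1; done
python3 - <<'E'
from h import *
ax=np.array([562,374.5]);don=np.array([-.247,-.969]);dof=np.array([-.969,.247])
rel(585.8,285.9,52); T=toolT()
print(manip.get_obs()['opening'])
p0=np.array([585.8,285.9])
for ph,off in((0,26),(0,19),(20,20),(40,22),(60,24),(75,28),(85,30),(90,28),(90,24),(90,20)):
    r=np.radians(ph);d=np.cos(r)*don+np.sin(r)*dof;t=-np.sin(r)*don+np.cos(r)*dof
    p=ax+80*d-off*t; s=T[:2,:2].T@(p-p0)/120; print(ph,off,p.round(1),s.round(3))
E
```

```text
finger_force: 0.0
finger_force: 0.0
finger_force: 0.0
finger_force: 0.0
finger_force: 0.0
shift [0.02  0.005 1.387] az 0
0.5418381130242147
0 26 [567.4 290.6] [0.158 0.001]
0 19 [560.7 292.3] [0.216 0.001]
20 20 [533.4 297.1] [ 0.446 -0.014]
40 22 [509.9 310. ] [0.662 0.042]
60 24 [491.5 329.7] [0.851 0.165]
75 28 [482.3 345.5] [0.956 0.274]
85 30 [478.2 357.8] [1.015 0.366]
90 28 [477.6 367.1] [1.039 0.44 ]
90 24 [478.6 371. ] [1.038 0.473]
90 20 [479.5 374.9] [1.038 0.506]
```

```bash
python3 -m handwheel '[0.02,0,0.5,0,0,0,1, 0.02,0,1,0,0,0,1, 0.02,0,1,0,0,0,1]' | tail -1
python3 -m handwheel '[0.0,0,0.39,0,0,0,1, 0.07,0,0.39,0,0,0,1, 0.15,0,0.39,0,0,0,1, 0.15,0,0.39,0,0,0,1]' 
python3 -m handwheel '[0.07,0,0,0,0,0,1, 0.18,-0.005,0,0,0,0,1, 0.3,-0.01,0,0,0,0,1, 0.41,0.02,0,0,0,0,1, 0.51,0.045,0,0,0,0,1, 0.61,0.1,0,0,0,0,1, 0.7,0.165,0,0,0,0,1, 0.81,0.274,0,0,0,0,1, 0.865,0.366,0,0,0,0,1, 0.865,0.366,0,0,0,0,1]'
python3 - <<'E'
from m import *
np.set_printoptions(precision=1,suppress=True)
print(manip.get_obs()['ft_force'])
c=grab("scene");print(*lever(c,cloud(c)))
rel(478.6,371,52)
E
```

```text
finger_force: 0.0
clock: 3.05
position: [565.4, 293.3, 54.4]
tool_rot: [3.139, 0.001, 2.904]
ft_force: [-0.0, 0.7, 1.0]
opening: 0.6
finger_force: 0.0
clock: 4.3
position: [474.1, 360.9, 51.7]
tool_rot: [3.141, -0.001, 2.905]
ft_force: [0.4, -0.3, -0.1]
opening: 0.4
finger_force: 0.0
[ 0.4 -0.3 -0.1]
[519.4 378.1] [ 1.  -0.1] [478.6 384.3] [559.1 372.1] -8.585862483017799 [-7.6  9.6]
shift [-0.   0.1 -0. ] az 0
```

```bash
python3 -m handwheel '[0,0.04,0,0,0,0,1, 0,0.08,0,0,0,0,1, 0,0.08,0,0,0,0,1]' |grep -E "pos|force"
python3 -m handwheel '[0,0.03,0,0,0,0,1, 0,0.03,0,0,0,0,1]' |grep -E "pos|force"
python3 - <<'E'
from m import *
c=grab("scene");print(lever(c,cloud(c))[4]); c=grab("top");print(lever(c,cloud(c))[4])
E
```

```text
position: [477.1, 367.8, 51.6]
ft_force: [-2.5, -2.7, -0.5]
finger_force: 1.4
position: [477.1, 368.0, 51.5]
ft_force: [-4.7, -11.0, 5.4]
finger_force: 6.0
-14.909552722867023
-178.08196838068378
```

```bash
python3 -m handwheel '[0,-0.1,0,0,0,0,1, 0,-0.1,-0.4,0,0,0,0, 0,-0.1,-0.8,0,0,0,-1, 0,-0.1,-1,0,0,0,-1, 0,-0.1,-1,0,0,0,-1]' |grep -E "pos"
python3 - <<'E'
from h import *
rel(638.5,174.3,190)
E
```

```text
position: [476.9, 361.1, 174.1]
shift [-1.677 -1.193 -0.133] az 0
```

```bash
python3 -m handwheel '[-0.45,-0.3,-0.06,0,0,0,-1, -0.84,-0.6,-0.06,0,0,0,-1, -0.84,-0.6,-0.06,0,0,0,-1]' |grep -E "pos"
python3 -m handwheel '[-0.45,-0.3,-0.06,0,0,0,-1, -0.84,-0.6,-0.07,0,0,0,-1, -0.84,-0.6,-0.07,0,0,0,-1, -0.84,-0.6,-0.07,0,0,0,-1]' |grep -E "pos"
python3 - <<'E'
from h import *
import pickle
c=grab("wrist"); pickle.dump(c,open("pics/wA.pkl","wb")); cv2.imwrite("pics/wA.png",c['im'][:,:,::-1])
rel(602.5,-2.2,190)
E
```

```text
position: [559.7, 260.7, 178.0]
position: [636.4, 173.6, 186.3]
shift [-0.073 -1.496 -0.03 ] az 0
```

View pics/wA.png

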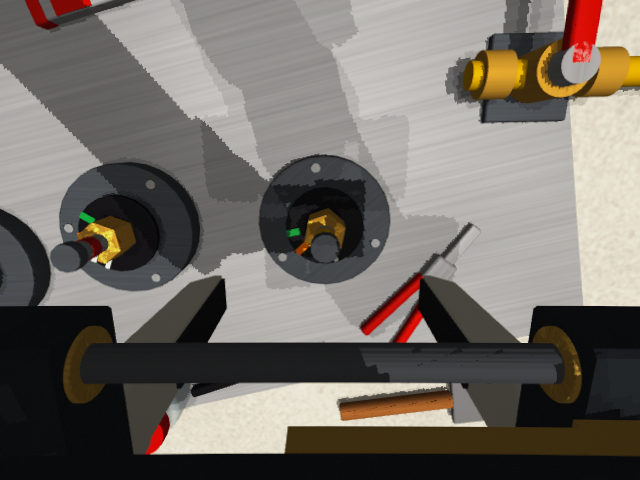

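```bash
cat > shot.py <<'E'
import sys,pickle
from h import *
n=sys.argv[1]; c=grab("wrist"); pickle.dump(c,open(f"pics/{n}.pkl","wb"))
p=np.array(eval(sys.argv[2])); u,v=proj(c,[[*p,50]])[0].astype(int); k=95
im=cv2.copyMakeBorder(c['im'],k,k,k,k,cv2.BORDER_CONSTANT)[v:v+2*k,u:u+2*k]; cv2.imwrite(f"pics/{n}.png",cv2.resize(im[:,:,::-1],None,fx=2,fy=2,interpolation=cv2.INTER_CUBIC)); print(u,v)
E
python3 -m handwheel '[-0.35,-0.1,0,0,0,0,-1, -0.68,-0.16,0,0,0,0,-1, -0.68,-0.16,0,0,0,0,-1, -0.68,-0.16,0,0,0,0,-1]' |grep -E "pos"
python3 shot.py vA 638.5,174.3
python3 -m handwheel '[0.05,-0.45,0,0,0,0,-1, 0.0,-0.73,0,0,0,0,-1, -0.08,-0.75,0,0,0,0,-1]' |grep -E "pos"
python3 -m handwheel '[0.05,-0.45,0,0,0,0,-1, 0.0,-0.73,0,0,0,0,-1, 0,-0.75,0,0,0,0,-1, 0,-0.75,0,0,0,0,-1]' |grep -E "pos"
python3 shot.py vB 602.5,-2.2
python3 -m handwheel '[-0.1,-0.45,0,0,0,0,-1, -0.15,-0.63,0,0,0,0,-1, -0.15,-0.63,0,0,0,0,-1]' |grep -E "pos"
python3 -m handwheel '[-0.1,-0.45,0,0,0,0,-1, -0.15,-0.63,0,0,0,0,-1, -0.15,-0.63,0,0,0,0,-1, -0.15,-0.63,0,0,0,0,-1]' |grep -E "pos"
python3 shot.py vC 605.5,-156
python3 - <<'E'
import cv2,numpy as np
cv2.imwrite("pics/v3.png",np.hstack([cv2.resize(cv2.imread(f"pics/v{k}.png"),(266,266)) for k in "ABC"]))
E
```

```text
position: [710.5, 136.9, 186.8]
346 129
position: [698.8, 42.8, 188.1]
position: [679.0, -40.4, 187.5]
345 122
position: [678.5, -121.0, 187.3]
position: [678.5, -195.1, 187.3]
347 127
```

View pics/v3.png

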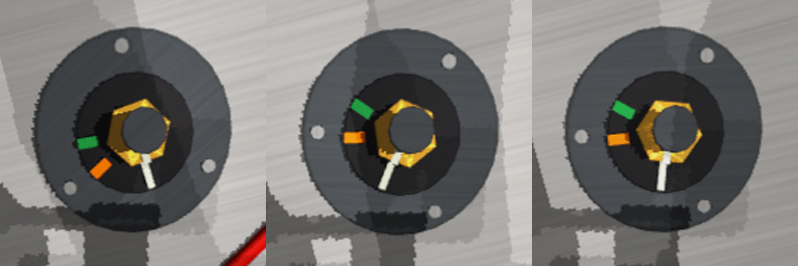

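The crops show all three stands with their orange and green ticks and white pointers clearly visible. Next I measure the angles about each axis.

```bash
cat > ang.py <<'E'
import sys,pickle
from h import *
def angles(n,p):
    c=pickle.load(open(f"pics/{n}.pkl","rb")); X=cloud(c); r=np.hypot(X[:,:,0]-p[0],X[:,:,1]-p[1])
    m=(r<75)&(abs(X[:,:,2]-24)<6); (x,y),R=cv2.minEnclosingCircle(X[m][:,:2].astype(np.float32))
    h=(r<25)&(X[:,:,2]>99); hc=X[h].mean(0); hc2=onplane(c,[np.argwhere(h)[:,::-1].mean(0)],106)[0]
    # base outline on its top plane by ray casting
    q=np.array([x,y]); out={}
    H=hsv(c); v,u=np.mgrid[0:480,0:640]; G=onplane(c,np.c_[u.ravel(),v.ravel()],38.5).reshape(480,640,3)
    rr=np.hypot(G[:,:,0]-q[0],G[:,:,1]-q[1])
    for k,mm in dict(orange=(H[:,:,0]>5)&(H[:,:,0]<19)&(H[:,:,1]>180)&(rr>21),green=(H[:,:,0]>45)&(H[:,:,0]<85)&(H[:,:,1]>110),white=(H[:,:,1]<60)&(H[:,:,2]>110)&(rr>19)).items():
        mm=mm&(rr<36); bl=[b for b in blobs(mm.astype(np.uint8),6)]
        if not bl: out[k]=None; continue
        b=max(bl,key=lambda t:t[1][4])[0]; g=G[b][:,:2].mean(0)-q; out[k]=(round(float(np.degrees(np.arctan2(g[1],g[0]))),1),round(float(np.hypot(*g)),1),int(b.sum()))
    print(n,"base",round(x,1),round(y,1),round(R,1),"head",hc.round(1),hc2.round(1),out)
    if out['orange'] and out['white']: print("  to orange rad",round(np.radians((out['white'][0]-out['orange'][0])%360),3), "tick gap", round(np.radians((out['orange'][0]-out['green'][0])%360),3) if out['green'] else None)
if __name__=="__main__":
    for a in sys.argv[1:]:
        n,x,y=a.split(","); angles(n,(float(x),float(y)))
E
python3 ang.py vA,638.5,174.3 vB,602.5,-2.2 vC,605.5,-156
```

```text
vA base 638.5 175.9 60.1 head [640.3 163.1 250.4] [678.2 150.6 106. ] {'orange': (-59.1, 27.9, 130), 'green': (-93.5, 27.5, 136), 'white': (5.5, 25.8, 92)}
  to orange rad 1.127 tick gap 0.6
vB base 602.9 -0.4 60.3 head [606.7 -13.5 247.9] [643.5 -22.  106. ] {'orange': (-102.0, 25.9, 76), 'green': (-135.8, 27.6, 141), 'white': (-34.9, 25.7, 96)}
  to orange rad 1.171 tick gap 0.59
vC base 605.1 -155.4 60.3 head [ 607.5 -169.   254.1] [ 644.1 -175.5  106. ] {'orange': (-97.2, 27.5, 128), 'green': (-131.4, 27.5, 136), 'white': (-18.2, 25.6, 93)}
  to orange rad 1.379 tick gap 0.597
```

```bash
python3 - <<'E'
from h import *
o=manip.get_obs();print(o['joint_pos'].round(2),o['position'],o['clock'])
rel(605.3,-155.6,140,np.radians(191.8))
E
```

```text
[ 0.19  0.61  0.02  1.68 -0.02  0.86  1.55] [ 678.51808346 -195.04090365  187.35231095] 9.025
shift [0.67  0.176 0.395] az -0.884
```

```bash
python3 -m handwheel '[0.3,0.1,0.1,0,0,-0.37,-1, 0.67,0.176,0.2,0,0,-0.74,-1, 0.67,0.176,0.3,0,0,-0.98,-1, 0.67,0.176,0.395,0,0,-0.98,-1]' |grep -E "pos"
python3 -m handwheel '[0,0,0,0,0,-0.35,-1,0,0,0,0,0,-0.7,-1,0,0,0,0,0,-1,-1,0,0,0,0,0,-1,-1]' |grep -E "pos"
python3 -m handwheel '[0,0,0,0,0,-0.35,-1,0,0,0,0,0,-0.7,-1,0,0,0,0,0,-1,-1,0,0,0,0,0,-1,-1,0,0,0,0,0,-1,-1]' |grep -E "pos|rot"
python3 - <<'E'
from h import *
rel(605.3,-155.6,44,np.radians(251.8))
E
```

```text
position: [605.2, -156.8, 140.1]
position: [605.4, -158.0, 139.7]
position: [604.9, -158.4, 139.8]
tool_rot: [3.141, 0.0, -1.896]
shift [-0.023  0.004  0.799] az -0.015
```

```bash
python3 -m handwheel '[-0.023,0.004,0.2,0,0,-0.015,-1,-0.023,0.004,0.5,0,0,-0.015,-1,-0.023,0.004,0.8,0,0,-0.015,-1,-0.023,0.004,0.8,0,0,-0.015,-1,-0.023,0.004,0.8,0,0,-0.015,-1]' |grep -E "pos|rot|ft"
python3 -m handwheel '[0,0,0,0,0,0,1,0,0,0,0,0,0,1,0,0,0,0,0,0,1,0,0,0,0,0,0,1,0,0,0,0,0,0,1,0,0,0,0,0,0,1,0,0,0,0,0,0,1,0,0,0,0,0,0,1]'
```

```text
position: [606.0, -155.5, 45.1]
tool_rot: [-3.141, -0.0, -1.884]
ft_force: [-0.5, 0.2, -0.0]
clock: 12.28
position: [604.9, -155.7, 44.0]
tool_rot: [3.141, -0.0, -1.883]
ft_force: [-1.1, 0.4, 1.5]
opening: 29.8
finger_force: 30.0
```

```bash
for i in 1 2 3; do python3 -m handwheel '[0,0,0,0,0,0.23,1,0,0,0,0,0,0.46,1,0,0,0,0,0,0.69,1,0,0,0,0,0,0.92,1,0,0,0,0,0,0.92,1,0,0,0,0,0,0.92,1]' |grep -E "rot|ft|open|finger_f"; done
```

```text
tool_rot: [3.141, -0.0, -2.341]
ft_force: [-1.5, -0.0, 0.7]
opening: 30.2
finger_force: 30.0
tool_rot: [3.142, -0.0, -2.8]
ft_force: [-0.9, -0.7, 0.2]
opening: 29.8
finger_force: 30.0
tool_rot: [-3.141, -0.0, 3.023]
ft_force: [-0.9, -2.4, 0.3]
opening: 29.6
finger_force: 30.0
```

```bash
python3 -m handwheel '[0,0,0,0,0,0,-1,0,0,0,0,0,0,-1,0,0,0,0,0,0,-1,0,0,0,0,0,0,-1,0,0,-0.4,0,0,0,-1,0,0,-0.8,0,0,0,-1,0,0,-0.8,0,0,0,-1,0,0,-0.8,0,0,0,-1]' |grep -E "pos|open|ft"
python3 shot.py cC 605.3,-155.6
python3 ang.py cC,605.3,-155.6
python3 - <<'E'
from h import *
rel(602.9,-1,140,np.radians(235.1))
print(manip.get_obs()['joint_pos'][6])
E
```

```text
position: [605.1, -155.6, 139.8]
ft_force: [-0.1, 0.4, -0.5]
opening: 92.9
321 242
cC base 604.9 -155.8 59.9 head [ 586.1 -152.1  234.3] [ 711.  -165.8  106. ] {'orange': (-100.6, 28.6, 44), 'green': (-131.7, 27.1, 165), 'white': (-95.3, 25.2, 85)}
  to orange rad 0.093 tick gap 0.543
shift [ 0.17   1.276 -0.007] az -2.165
1.6072225122005661
```

```bash
python3 -m handwheel '[0.05,0.4,0,0,0,-0.35,-1,0.09,0.64,0,0,0,-0.7,-1,0.09,0.64,0,0,0,-0.95,-1,0.09,0.64,0,0,0,-0.95,-1]' |grep -E "pos|rot"
python3 - <<'E'
from h import *
rel(602.9,-1,140,np.radians(235.1))
E
```

```text
position: [603.1, -78.0, 138.6]
tool_rot: [3.14, -0.002, -2.788]
shift [-0.22   0.603 -0.011] az -1.217
```

```bash
python3 -m handwheel '[-0.1,0.3,0,0,0,-0.35,-1,-0.22,0.6,0,0,0,-0.7,-1,-0.22,0.603,0,0,0,-1,-1,-0.22,0.603,0,0,0,-1,-1,-0.22,0.603,0,0,0,-1,-1]' |grep -E "pos|rot"
python3 - <<'E'
from h import *
rel(602.9,-1,44,np.radians(235.1))
E
```

```text
position: [603.4, -2.3, 139.5]
tool_rot: [3.141, -0.001, -2.294]
shift [-0.006  0.01   0.796] az -0.228
```

```bash
python3 -m handwheel '[-0.006,0.01,0.2,0,0,-0.228,-1,-0.006,0.01,0.5,0,0,-0.228,-1,-0.006,0.01,0.796,0,0,-0.228,-1,-0.006,0.01,0.796,0,0,-0.228,-1,-0.006,0.01,0.796,0,0,-0.228,-1]' |grep -E "pos|rot|ft"
python3 -m handwheel '[0,0,0,0,0,0,1,0,0,0,0,0,0,1,0,0,0,0,0,0,1,0,0,0,0,0,0,1,0,0,0,0,0,0,1,0,0,0,0,0,0,1,0,0,0,0,0,0,1,0,0,0,0,0,0,1]'
for i in 1 2 3; do python3 -m handwheel '[0,0,0,0,0,0.2,1,0,0,0,0,0,0.4,1,0,0,0,0,0,0.6,1,0,0,0,0,0,0.79,1,0,0,0,0,0,0.79,1,0,0,0,0,0,0.79,1]' |grep -E "rot|ft|open|finger_f"; done
python3 -m handwheel '[0,0,0,0,0,0,-1,0,0,0,0,0,0,-1,0,0,0,0,0,0,-1,0,0,0,0,0,0,-1,0,0,-0.4,0,0,0,-1,0,0,-0.8,0,0,0,-1,0,0,-0.8,0,0,0,-1,0,0,-0.8,0,0,0,-1]' |grep -E "pos|open|ft"
python3 shot.py cB 602.9,-1
python3 ang.py cB,602.9,-1
python3 - <<'E'
from h import *
rel(638.5,175,140,np.radians(215.5))
print(manip.get_obs()['joint_pos'][6])
E
```

```text
position: [603.6, -0.1, 45.4]
tool_rot: [-3.141, 0.0, -2.176]
ft_force: [0.5, -0.2, -0.6]
clock: 18.32
position: [603.3, 0.0, 44.5]
tool_rot: [-3.141, 0.0, -2.174]
ft_force: [1.5, 0.5, -0.3]
opening: 29.6
finger_force: 30.0
tool_rot: [-3.141, 0.001, -2.568]
ft_force: [3.5, -2.9, -3.5]
opening: 29.7
finger_force: 30.0
tool_rot: [-3.141, 0.001, -2.963]
ft_force: [3.6, -4.0, -2.2]
opening: 29.8
finger_force: 30.0
tool_rot: [-3.141, 0.001, 2.924]
ft_force: [2.2, -4.7, -2.8]
opening: 29.5
finger_force: 30.0
position: [602.8, 0.3, 140.3]
ft_force: [-0.1, 1.2, -0.3]
opening: 92.8
319 242
cB base 602.4 -0.6 59.8 head [584.2   4.6 233.4] [706.  -23.5 106. ] {'orange': (-100.9, 28.7, 45), 'green': (-135.4, 26.9, 162), 'white': (-100.6, 25.2, 85)}
  to orange rad 0.005 tick gap 0.602
shift [ 0.02   1.486 -0.003] az -1.673
1.3416692019199732
```

```bash
python3 -m handwheel '[0.005,0.4,0,0,0,-0.35,-1,0.01,0.75,0,0,0,-0.7,-1,0.01,0.75,0,0,0,-0.85,-1,0.01,0.75,0,0,0,-0.85,-1]' |grep -E "pos|rot"
python3 - <<'E'
from h import *
rel(638.5,175,140,np.radians(215.5))
E
```

```text
position: [620.6, 88.4, 138.9]
tool_rot: [3.141, -0.003, -2.934]
shift [-0.295  0.676 -0.01 ] az -0.824
```

```bash
python3 -m handwheel '[-0.15,0.34,0,0,0,-0.35,-1,-0.295,0.676,0,0,0,-0.7,-1,-0.295,0.676,0,0,0,-0.824,-1,-0.295,0.676,0,0,0,-0.824,-1,-0.295,0.676,0,0,0,-0.824,-1]' |grep -E "pos|rot"
python3 - <<'E'
from h import *
rel(638.5,175,44,np.radians(215.5))
E
```

```text
position: [639.1, 173.6, 140.0]
tool_rot: [-3.141, -0.001, -2.526]
shift [-0.004  0.013  0.8  ] az -0.008
```

```bash
python3 -m handwheel '[-0.004,0.013,0.2,0,0,-0.008,-1,-0.004,0.013,0.5,0,0,-0.008,-1,-0.004,0.013,0.8,0,0,-0.008,-1,-0.004,0.013,0.8,0,0,-0.008,-1,-0.004,0.013,0.8,0,0,-0.008,-1]' |grep -E "pos|rot|ft"
python3 -m handwheel '[0,0,0,0,0,0,1,0,0,0,0,0,0,1,0,0,0,0,0,0,1,0,0,0,0,0,0,1,0,0,0,0,0,0,1,0,0,0,0,0,0,1,0,0,0,0,0,0,1,0,0,0,0,0,0,1]'
for i in 1 2 3; do python3 -m handwheel '[0,0,0,0,0,0.2,1,0,0,0,0,0,0.4,1,0,0,0,0,0,0.6,1,0,0,0,0,0,0.76,1,0,0,0,0,0,0.76,1,0,0,0,0,0,0.76,1]' |grep -E "rot|ft|open|finger_f"; done
python3 -m handwheel '[0,0,0,0,0,0,-1,0,0,0,0,0,0,-1,0,0,0,0,0,0,-1,0,0,0,0,0,0,-1,0,0,-0.4,0,0,0,-1,0,0,-0.8,0,0,0,-1,0,0,-0.8,0,0,0,-1,0,0,-0.8,0,0,0,-1]' |grep -E "pos|open|ft"
python3 shot.py cA 638.5,175
python3 ang.py cA,638.5,175
python3 - <<'E'
from h import *
print(manip.get_obs()['joint_pos'][6])
import pickle
from m import *
for n in("top","scene"):
    c=grab(n);X=cloud(c)
    P=wrench(c,X,(340,480,-80,240,8,20)); m,u,s,t=pca(P[:,:2]); print(len(P),m,u,m+s[0]*u,m+s[1]*u,t)
    if n=="top": rel(*m,150,np.arctan2(u[1],u[0]))
E
```

```text
position: [639.3, 176.2, 45.5]
tool_rot: [-3.141, 0.001, -2.519]
ft_force: [0.0, 0.7, -0.0]
clock: 24.38
position: [639.2, 175.9, 44.5]
tool_rot: [-3.141, 0.0, -2.519]
ft_force: [1.5, -2.2, -1.2]
opening: 29.6
finger_force: 30.0
tool_rot: [-3.141, 0.001, -2.897]
ft_force: [3.7, -4.8, -1.2]
opening: 30.1
finger_force: 30.0
tool_rot: [-3.141, 0.001, 3.005]
ft_force: [4.3, -5.0, -0.7]
opening: 29.6
finger_force: 30.0
tool_rot: [-3.141, 0.001, 2.625]
ft_force: [2.6, -6.5, -0.5]
opening: 29.7
finger_force: 30.0
position: [638.3, 176.7, 140.2]
ft_force: [-0.3, -1.0, -0.5]
opening: 92.6
318 244
cA base 638.3 175.6 59.8 head [622.4 185.6 227.4] [724.3 125.7 106. ] {'orange': (-66.0, 26.3, 48), 'green': (-93.4, 27.2, 157), 'white': (-58.7, 30.2, 27)}
  to orange rad 0.127 tick gap 0.478
0.9059448361984971
1112 [412.31180166 104.23235636] [-0.02637036  0.99965224] [415.40812644 -13.14365259] [409.76172815 200.90097874] [-25.3182617  26.8476951]
shift [ 1.338 -1.451 -0.086] az 2.057
796 [415.6124898 103.6571195] [ 0.0451843  -0.99897867] [411.14349587 202.46200559] [420.84744207 -12.08232233] [-26.73081485  25.35076263]
```

```bash
python3 -m handwheel '[0.3,-0.3,-0.09,0,0,0.35,-1,0.66,-0.72,-0.09,0,0,0.7,-1,0.66,-0.72,-0.09,0,0,1,-1,0.66,-0.72,-0.09,0,0,1,-1]' |grep -E "pos|rot"
python3 - <<'E'
from h import *
rel(414,97,150,np.radians(92)); print(manip.get_obs()['joint_pos'].round(2))
E
```

```text
position: [526.7, 140.5, 150.8]
tool_rot: [-3.14, 0.0, 2.127]
shift [ 0.187 -0.989  0.008] az 1.042
[-0.64  0.51  0.39  2.09 -0.33  0.6   0.54]
```

```bash
python3 -m handwheel '[0.1,-0.4,0,0,0,0.35,-1,0.187,-0.8,0,0,0,0.7,-1,0.187,-0.989,0,0,0,1,-1,0.187,-0.989,0,0,0,1,-1,0.187,-0.989,0,0,0,1,-1]' |grep -E "pos|rot"
python3 - <<'E'
from m import *
import pickle
np.set_printoptions(precision=1,suppress=True)
print(manip.get_obs()['joint_pos'].round(2))
c=grab("wrist"); pickle.dump(c,open("pics/w1.pkl","wb")); cv2.imwrite("pics/w1.png",c['im'][:,:,::-1])
X=cloud(c); P=wrench(c,X,(340,480,-60,240,8,20)); m,u,s,t=pca(P[:,:2]); print(len(P),m,u,m+s[0]*u,m+s[1]*u,t)
for y in range(0,210,15):
    q=P[abs(P[:,1]-y)<3]; 
    if len(q): print(y,len(q),q[:,0].min(),q[:,0].max(),(q[:,0].min()+q[:,0].max())/2)
E
```

```text
position: [416.4, 97.8, 151.3]
tool_rot: [3.14, 0.0, 1.631]
[-0.8  0.4  0.5  2.4 -0.5  0.5  0.2]
6916 [412.8 117.4] [ 0. -1.] [409.9 202.6] [416.9  -7. ] [-25.7  25.4]
0 122 407.42585883488135 426.6518280541209 417.03884344450114
15 118 407.45864547894865 424.82966533351185 416.14415540623025
30 130 406.72912928435363 424.85556604154243 415.79234766294803
45 133 406.9102447166083 423.91101928639824 415.41063200150325
60 138 406.1926830855057 423.70392273808005 414.9483029117929
75 141 405.4437059393911 422.88498460831954 414.16434527385536
90 143 404.6944218364062 422.5945753783356 413.6444986073709
105 147 404.1814604090009 421.8323153518271 413.006887880414
120 154 404.10330620165564 421.5089293701511 412.8061177859034
135 171 386.894462060528 420.7546549456308 403.8245585030794
150 513 384.9692070791917 438.56994250371974 411.76957479145574
165 248 384.5728837367677 437.96163520731494 411.26725947204136
180 232 384.06822080845205 437.40355811002166 410.7358894592369
195 203 383.6876954238916 437.5641654206342 410.6259304222629
```

View pics/w1.png

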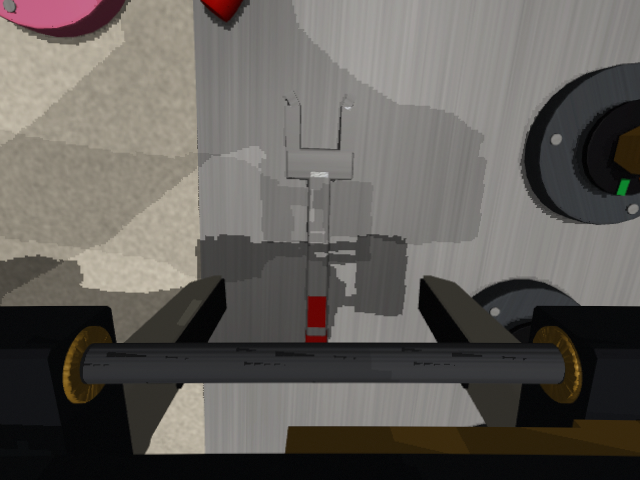

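```bash
python3 - <<'E'
from m import *
import pickle
c=pickle.load(open("pics/w1.pkl","rb"));X=cloud(c);P=wrench(c,X,(340,480,130,240,8,20))
q=P[abs(P[:,0]-411.5)<9]; print("throat y",np.percentile(q[:,1],[90,95,98,99.5]), "tip",P[:,1].max(), np.median(P[:,2]))
rel(413.3,102,60,np.radians(92))
E
```

```text
throat y [159.37447584 160.95185447 161.81004239 162.35695455] tip 205.5213735275556 13.640399628836178
shift [ 0.037 -0.024  0.76 ] az 0.048
```

```bash
python3 -m handwheel '[0.037,-0.024,0.25,0,0,0.048,-1,0.037,-0.024,0.5,0,0,0.048,-1,0.037,-0.024,0.76,0,0,0.048,-1,0.037,-0.024,0.76,0,0,0.048,-1,0.037,-0.024,0.76,0,0,0.048,-1]' |grep -E "pos|rot|ft"
python3 - <<'E'
from h import *
print(manip.get_obs()['joint_pos'].round(2)); rel(413.3,102,4,np.radians(92))
E
```

```text
position: [412.1, 101.3, 60.5]
tool_rot: [3.141, -0.0, 1.602]
ft_force: [-0.8, -0.6, -0.4]
[-0.55  0.57  0.25  2.42 -0.68  0.22  0.36]
shift [0.005 0.01  0.471] az -0.008
```

```bash
python3 -m handwheel '[0.005,0.01,0.2,0,0,0,-1,0.005,0.01,0.4,0,0,0,-1,0.005,0.01,0.47,0,0,0,-1,0.005,0.01,0.47,0,0,0,-1,0.005,0.01,0.47,0,0,0,-1]' |grep -E "pos|rot|ft"
python3 -m handwheel '[0,0,0,0,0,0,1,0,0,0,0,0,0,1,0,0,0,0,0,0,1,0,0,0,0,0,0,1,0,0,0,0,0,0,1,0,0,0,0,0,0,1,0,0,0,0,0,0,1,0,0,0,0,0,0,1,0,0,0,0,0,0,1]'
```

```text
position: [416.8, 103.3, 9.4]
tool_rot: [-3.135, 0.001, 1.601]
ft_force: [0.3, 0.4, 0.3]
clock: 31.32
position: [415.8, 102.9, 8.5]
tool_rot: [-3.133, 0.002, 1.601]
ft_force: [-1.5, -0.5, 0.8]
opening: 17.5
finger_force: 30.0
```

```bash
python3 -m handwheel '[0,0,-0.1,0,0,0,1,0,0,-0.2,0,0,0,1,0,0.2,-0.2,0,0,0,1,0,0.4,-0.2,0,0,0,1,0,0.55,-0.2,0,0,0,1,0,0.55,-0.2,0,0,0,1]' |grep -E "pos|rot|ft|open|finger"
python3 -m handwheel '[0,0,0.1,0,0,0,1,0,0,0.16,0,0,0,1,0,0,0.2,0,0,0,1,0,0,0.2,0,0,0,1]' |grep -E "pos|rot|ft|open|finger"
```

```text
position: [483.5, 105.1, 31.8]
tool_rot: [-3.135, 0.002, 1.602]
ft_force: [0.1, 0.8, -1.9]
opening: 17.7
finger_force: 30.0
position: [481.7, 104.7, 8.0]
tool_rot: [-3.133, 0.001, 1.601]
ft_force: [0.6, -0.1, -2.0]
opening: 17.4
finger_force: 30.0
```

```bash
python3 -m handwheel '[0,0,0,0,0,0,-1,0,0,0,0,0,0,-1,0,0,0,0,0,0,-1,0,0,0,0,0,0,-1,-0.1,0,0,-0.017,0,0,-1,-0.21,0,0,-0.017,0,0,-1,-0.21,0,0.02,-0.017,0,0,-1,-0.21,0,0.02,-0.017,0,0,-1]' 
python3 - <<'E'
from h import *
rel(480,78,3)
E
```

```text
clock: 33.58
position: [483.0, 79.5, 5.5]
tool_rot: [-3.142, 0.002, 1.6]
ft_force: [-0.2, -0.3, -1.3]
opening: 91.0
finger_force: 0.0
shift [-0.011 -0.025  0.021] az 0
```

```bash
python3 -m handwheel '[-0.01,-0.02,0.015,0,0,0,-1,-0.01,-0.02,0.015,0,0,0,-1,-0.01,-0.02,0.015,0,0,0,1,-0.01,-0.02,0.015,0,0,0,1,-0.01,-0.02,0.015,0,0,0,1,-0.01,-0.02,0.015,0,0,0,1,-0.01,-0.02,0.015,0,0,0,1,-0.01,-0.02,0.015,0,0,0,1,-0.01,-0.02,0.015,0,0,0,1,-0.01,-0.02,0.015,0,0,0,1]' 
python3 -m handwheel '[0,0,-0.3,0,0,0,1,0,0,-0.7,0,0,0,1,0,0,-1,0,0,0,1,0,0,-1,0,0,0,1]' 
python3 - <<'E'
from m import *
np.set_printoptions(precision=1,suppress=True)
import pickle
print(manip.get_obs()['joint_pos'].round(2))
c=grab("wrist"); pickle.dump(c,open("pics/w2.pkl","wb")); T=toolT()
X=cloud(c); L=(X-T[:3,3])@T[:3,:3]   # tool coords
m=(abs(L[:,:,1])<40)&(L[:,:,0]>15)&(L[:,:,0]<160)&(L[:,:,2]<25)&(L[:,:,2]>-45)
Q=L[m]; print(len(Q),Q.min(0),Q.max(0),np.median(Q[:,2]))
for x in range(20,135,10):
    q=Q[abs(Q[:,0]-x)<3]
    if len(q): print(x,len(q),q[:,1].min(),q[:,1].max(),np.median(q[:,2]))
q=Q[abs(Q[:,1])<9]; print("throat",np.percentile(q[:,0],[95,98,99.5]))
E
```

```text
clock: 34.83
position: [480.8, 78.4, 3.9]
tool_rot: [3.141, 0.002, 1.601]
ft_force: [-0.6, 1.3, 0.4]
opening: 17.9
finger_force: 23.9
clock: 35.33
position: [481.4, 79.2, 125.4]
tool_rot: [3.138, 0.001, 1.602]
ft_force: [-0.5, 0.4, -2.9]
opening: 18.0
finger_force: 30.0
[-0.8  0.6  0.7  2.2 -0.7  0.6  0.5]
18895 [ 15.  -26.1 -14.1] [123.5  28.6   3.8] -11.182346238040818
20 511 -7.8707850181290775 9.60076907321185 -10.996114002294453
30 539 -8.174445677882703 9.893116217822278 -11.049566119602082
40 575 -8.078846418443765 9.811590857868564 -11.047077235687507
50 588 -7.85779069185478 9.630924894420904 -11.069848406386718
60 880 -25.114950797963697 27.571862387117083 -10.945802291962988
70 1988 -26.055398948027246 28.478837414819107 -11.244353336904219
80 2136 -25.901154391663002 28.257773427944137 -11.280631038336733
90 1014 -25.8585883305043 28.4777780883223 -11.29340317714751
100 1082 -25.812628315422053 28.57104843760003 -11.217751574280118
110 1160 -25.691716607445013 28.383660789115712 -11.21139241711994
120 648 -25.549677006055074 28.246510266689228 -11.238462384901428
throat [82.7 84.3 85.5]
```

```bash
cat >> h.py <<'E'
def wr(n,yawdeg,back,z,J=(103.5,1.0)):
    t=np.radians(yawdeg); c,s=np.cos(t),np.sin(t)
    p=np.array(n)-(J[0]+back)*np.array([c,s])-J[1]*np.array([s,-c]); print("TCP",p.round(1)); rel(*p,z,t,2)
E
python3 -m handwheel '[0,0,0,0,0,0.35,1,0,0,0,0,0,0.7,1,0,0,0,0,0,1,1,0,0,0,0,0,1,1]' |grep -E "pos|rot|open"
python3 -c "
from h import *
wr((638.4,175.3),31.1,60,125)"
```

```text
position: [479.8, 78.5, 122.3]
tool_rot: [-3.141, 0.004, 1.102]
opening: 17.7
TCP [497.9  91.7]
shift [ 0.166  0.085 -0.023] az 1.119
```

```bash
python3 -m handwheel '[0.1,0.04,0,0,0,0.35,1,0.166,0.085,0,0,0,0.7,1,0.166,0.085,0,0,0,1,1,0.166,0.085,0,0,0,1,1]' |grep -E "pos|rot|open"
python3 -c "
from h import *
wr((638.4,175.3),31.1,60,48)"
```

```text
position: [498.2, 91.6, 122.8]
tool_rot: [3.14, 0.003, 0.605]
opening: 17.4
TCP [497.9  91.7]
shift [ 0.    -0.003  0.623] az 0.125
```

```bash
python3 -m handwheel '[0,0,0.3,0,0,0.125,1,0,0,0.6,0,0,0.125,1,0,0,0.623,0,0,0.125,1,0,0,0.623,0,0,0.125,1]' |grep -E "pos|rot|open|ft"
python3 - <<'E'
from h import *
c=grab("wrist"); cv2.imwrite("pics/w3.png",c['im'][:,:,::-1]); wr((638.4,175.3),31.1,0,48)
E
```

```text
position: [499.2, 90.5, 49.9]
tool_rot: [3.14, 0.0, 0.539]
ft_force: [0.6, 0.1, -2.3]
opening: 17.5
TCP [549.3 122.7]
shift [ 0.493 -0.016  0.018] az -0.008
```

View pics/w3.png

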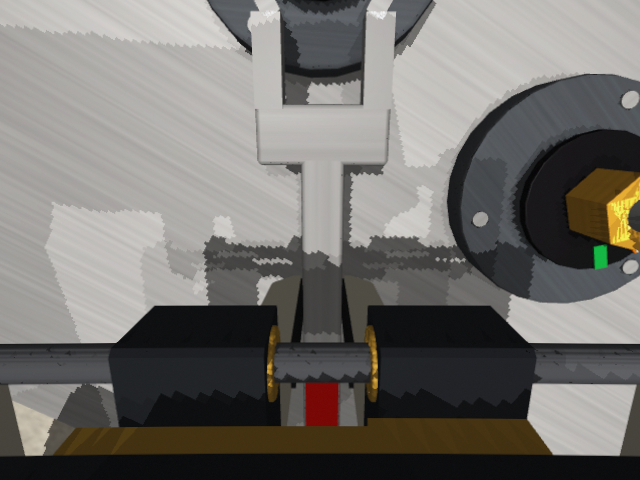

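The picture shows the wrench held straight, with its jaw at (322,60) aimed at stand A. I slide it in.

```bash
python3 -m handwheel '[0.12,-0.016,0.018,0,0,0,1,0.25,-0.016,0.018,0,0,0,1,0.35,-0.016,0.018,0,0,0,1,0.43,-0.016,0.018,0,0,0,1,0.49,-0.016,0.018,0,0,0,1,0.49,-0.016,0.018,0,0,0,1]' 
python3 -c "
from h import *
wr((638.4,175.3),31.1,0,48); print(manip.get_obs()['ft_torque'])"
```

```text
clock: 37.67
position: [548.8, 123.6, 46.8]
tool_rot: [3.139, 0.0, 0.539]
ft_force: [0.2, -1.1, -2.9]
opening: 17.6
finger_force: 30.0
TCP [549.3 122.7]
shift [-0.     0.009 -0.01 ] az -0.007
[-0.2191213  -0.0511398  -0.11826615]
```

```bash
python3 -m handwheel '[0.005,-0.086,0,0,0,0.2,1,0.019,-0.171,0,0,0,0.4,1,0.041,-0.254,0,0,0,0.6,1,0.071,-0.335,0,0,0,0.8,1,0.11,-0.4125,0,0,0,1,1,0.11,-0.4125,0,0,0,1,1]'
python3 -c "
from h import *
wr((638.4,175.3),31.1-28.65,0,48); print(manip.get_obs()['ft_torque'])"
```

```text
clock: 38.42
position: [534.2, 172.5, 46.8]
tool_rot: [3.139, -0.001, 0.04]
ft_force: [0.6, -1.8, -2.4]
opening: 17.7
finger_force: 30.1
TCP [535.  171.9]
shift [ 0.006  0.006 -0.01 ] az -0.006
[-0.49615281 -0.1602322  -0.1519102 ]
```

Now small steps toward the stop (0.1, then 0.06 rad each), watching the force.

```bash
python3 -m handwheel '[0.002,-0.052,0,0,0,0.12,1,0.006,-0.104,0,0,0,0.24,1,0.006,-0.104,0,0,0,0.24,1]' |grep -E "pos|rot|ft|open"
python3 -m handwheel '[0.002,-0.052,0,0,0,0.12,1,0.002,-0.052,0,0,0,0.12,1]' |grep -E "pos|rot|ft|open"
python3 - <<'E'
from h import *
import pickle
print(manip.get_obs()['ft_torque'])
c=grab("wrist"); pickle.dump(c,open("pics/w4.pkl","wb"))
u,v=proj(c,[[638.4,175.3,50]])[0].astype(int);print(u,v)
cv2.imwrite("pics/w4.png",c['im'][max(v-90,0):v+110,max(u-150,0):u+150,::-1])
E
```

```text
position: [534.6, 184.5, 46.8]
tool_rot: [3.139, -0.001, -0.079]
ft_force: [2.6, -2.3, -2.6]
opening: 17.7
position: [535.2, 190.8, 46.8]
tool_rot: [3.139, -0.001, -0.139]
ft_force: [2.1, -3.1, -3.1]
opening: 17.7
[-0.62034095 -0.30030763 -0.17067331]
326 54
```

View pics/w4.png

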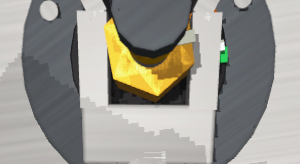

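```bash
for i in 1 2; do python3 -m handwheel '[0.001,-0.0345,0,0,0,0.08,1,0.001,-0.0345,0,0,0,0.08,1]' |grep -E "pos|rot|ft|open"; done; python3 - <<'E'
from h import *
print(manip.get_obs()['ft_torque'])
E
```

```text
position: [535.9, 194.9, 46.8]
tool_rot: [3.139, -0.001, -0.179]
ft_force: [2.7, -3.4, -1.7]
opening: 17.5
position: [536.8, 199.1, 46.8]
tool_rot: [3.14, -0.001, -0.219]
ft_force: [2.6, -3.5, -1.8]
opening: 17.5
[-0.79041018 -0.40027013 -0.11296778]
```

```bash
python3 -m handwheel '[0.001,-0.0345,0,0,0,0.08,1,0.001,-0.0345,0,0,0,0.08,1]' |grep -E "pos|rot|ft|open"; python3 - <<'E'
from h import *
import pickle
print(manip.get_obs()['ft_torque'])
c=grab("wrist"); pickle.dump(c,open("pics/w5.pkl","wb"))
u,v=proj(c,[[638.4,175.3,50]])[0].astype(int);print(u,v)
cv2.imwrite("pics/w5.png",cv2.resize(c['im'][max(v-90,0):v+110,max(u-150,0):u+150,::-1],None,fx=2,fy=2))
E
python3 ang.py w5,638.4,175.3; python3 ang.py w4,638.4,175.3
```

```text
position: [537.7, 203.1, 46.7]
tool_rot: [3.139, -0.001, -0.259]
ft_force: [2.2, -4.3, -2.3]
opening: 17.7
[-0.8960043  -0.35508843 -0.14320947]
326 53
w5 base 638.2 176.1 60.0 head [634.6 177.  105.4] [634.5 177.  106. ] {'orange': (-56.2, 27.5, 51), 'green': (-94.1, 32.9, 66), 'white': (165.3, 8.9, 10283)}
  to orange rad 3.866 tick gap 0.661
w4 base 638.4 176.0 59.9 head [634.6 176.4 105.4] [634.5 176.5 106. ] {'orange': (-53.2, 24.5, 7), 'green': (-94.4, 32.3, 109), 'white': (174.2, 8.9, 10160)}
  to orange rad 3.969 tick gap 0.719
```

View pics/w5.png

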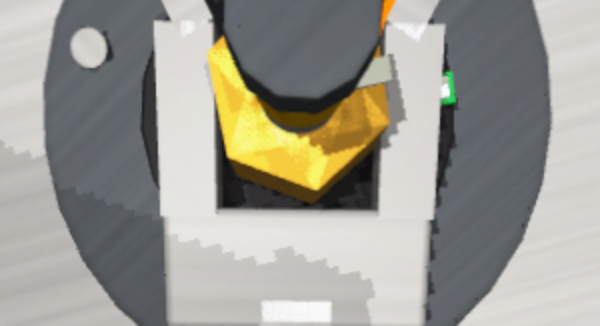

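```bash
for i in 1 2; do python3 -m handwheel '[0.001,-0.0345,0,0,0,0.08,1,0.001,-0.0345,0,0,0,0.08,1]' |grep -E "pos|rot|ft|open"; done; python3 - <<'E'
from h import *
import pickle
print(manip.get_obs()['ft_torque'])
c=grab("wrist"); pickle.dump(c,open("pics/w6.pkl","wb"))
u,v=proj(c,[[638.4,175.3,50]])[0].astype(int);print(u,v)
cv2.imwrite("pics/w6.png",cv2.resize(c['im'][max(v-90,0):v+110,max(u-150,0):u+150,::-1],None,fx=2,fy=2))
E
python3 ang.py w6,638.4,175.3
```

```text
position: [538.6, 206.8, 46.7]
tool_rot: [3.139, -0.001, -0.3]
ft_force: [1.1, -5.5, -1.4]
opening: 17.8
position: [539.7, 210.8, 46.6]
tool_rot: [3.139, -0.0, -0.339]
ft_force: [1.1, -4.3, -2.4]
opening: 17.6
[-1.1469699  -0.11847502  0.05643425]
325 52
w6 base 637.8 176.7 59.9 head [634.6 177.8 105.3] [634.4 177.9 106. ] {'orange': (-59.9, 27.3, 50), 'green': (-95.3, 33.0, 58), 'white': (158.3, 8.8, 10423)}
  to orange rad 3.808 tick gap 0.618
```

View pics/w6.png

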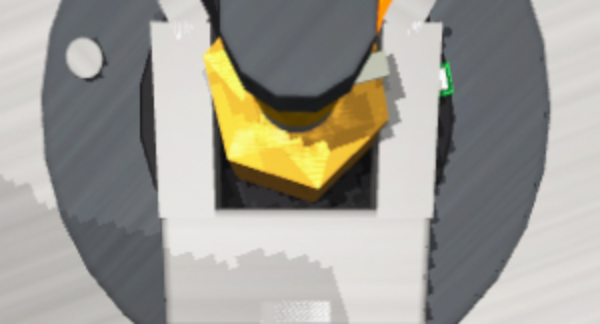

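```bash
python3 -m handwheel '[0.005,0.086,0,0,0,-0.2,1,0.009,0.112,0,0,0,-0.26,1,0.009,0.112,0,0,0,-0.26,1]' |grep -E "pos|rot|ft|open"
python3 -m handwheel '[-0.15,0,0,0,0,0,1,-0.3,0,0,0,0,0,1,-0.5,0,0,0,0,0,1,-0.55,0,0,0,0,0,1,-0.55,0,0,0,0,0,1]' |grep -E "pos|rot|ft|open"
python3 - <<'E'
from m import *
np.set_printoptions(precision=1,suppress=True)
import pickle
c=grab("wrist"); pickle.dump(c,open("pics/w7.pkl","wb")); T=toolT()
X=cloud(c); L=(X-T[:3,3])@T[:3,:3]
m=(abs(L[:,:,1])<40)&(L[:,:,0]>15)&(L[:,:,0]<160)&(L[:,:,2]<25)&(L[:,:,2]>-45)
m&=abs(L[:,:,2]+11)<6
Q=L[m]
for x in range(20,125,10):
    q=Q[abs(Q[:,0]-x)<3]
    if len(q): print(x,len(q),q[:,1].min(),q[:,1].max(),np.median(q[:,2]))
E
python3 ang.py w7,638.4,175.3
```

```text
position: [536.3, 198.8, 46.7]
tool_rot: [3.141, 0.001, -0.212]
ft_force: [-0.8, -1.1, -1.8]
opening: 17.7
position: [472.0, 212.9, 46.9]
tool_rot: [3.141, -0.001, -0.21]
ft_force: [0.4, 0.2, -1.5]
opening: 17.8
20 515 -9.767164441448102 7.7501874715786965 -9.779922338598086
30 550 -9.553495822127472 8.067312150140582 -9.755122341679357
40 575 -9.857707471604392 7.894384921251931 -9.705822525109394
50 608 -9.689583029421186 8.225604214860619 -9.709309151364849
60 1068 -27.302974736234347 26.107106320940716 -9.653599121581529
70 1974 -27.68544223223275 26.62562671470782 -9.869884543513404
80 2118 -27.45607278999131 26.828951319595046 -9.918206121634036
90 977 -27.669214409635543 26.937325398911312 -9.916163867355214
100 1041 -27.6749492400155 26.903703390950767 -9.911941380294806
110 1092 -27.44390358419438 26.640093473741334 -9.950585197320645
120 465 -26.843059457586556 25.031512820969894 -9.858833194339068
w7 base 601.3 184.1 45.8 head [nan nan nan] [nan nan nan] {'orange': None, 'green': None, 'white': (-139.9, 27.8, 1680)}ang.py:6: RuntimeWarning: Mean of empty slice.
  h=(r<25)&(X[:,:,2]>99); hc=X[h].mean(0); hc2=onplane(c,[np.argwhere(h)[:,::-1].mean(0)],106)[0]
  ret = um.true_divide(
```

```bash
python3 -m handwheel '[0,0,-0.4,0,0,0,1,0,0,-0.8,0,0,0,1,0.3,0.2,-0.82,0,0,0,1,0.6,0.3,-0.82,0,0,0,1,0.95,0.6,-0.82,0,0,0,1,0.95,0.6,-0.82,0,0,0,1]' |grep -E "pos|rot|ft|open"
python3 -m handwheel '[0.25,0,0,0,0,0,1,0.25,0,0,0,0,0,1,0.25,0,0,0,0,0,1]' |grep -E "pos|rot|ft|open"
python3 shot.py xA 638,176;python3 ang.py xA,638,176
```

```text
position: [571.8, 113.1, 146.1]
tool_rot: [3.138, -0.005, -0.218]
ft_force: [-1.2, 0.7, -2.8]
opening: 17.7
position: [597.1, 112.1, 144.9]
tool_rot: [3.139, 0.0, -0.211]
ft_force: [-0.5, -0.6, -3.1]
opening: 17.8
222 205
xA base 639.0 176.3 59.7 head [635.4 164.8 219.6] [577.5 276.1 106. ] {'orange': (-62.6, 28.0, 51), 'green': (-93.8, 29.6, 57), 'white': (-96.8, 25.5, 95)}
  to orange rad 5.686 tick gap 0.545
```

View pics/xA.png

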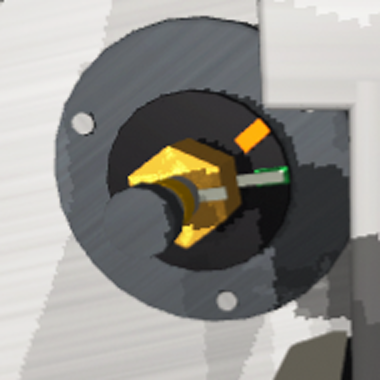

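```bash
sed -i 's/J=(103.5,1.0)/J=(103.5,-0.5)/' h.py; python3 -c "
from h import *
wr((602.6,-0.6),49.2,60,145)"
```

```text
TCP [ 496.1 -124.7]
shift [-0.408  2.107  0.004] az -2.139
```

```bash
python3 -m handwheel '[-0.1,0.3,0,0,0,-0.35,1,-0.15,0.7,0,0,0,-0.7,1,-0.2,1,0,0,0,-1,1,-0.2,1,0,0,0,-1,1]' |grep -E "pos|rot|open"
python3 -c "
from h import *
wr((602.6,-0.6),49.2,60,145)"
```

```text
position: [547.6, -3.0, 146.3]
tool_rot: [3.14, 0.0, 0.286]
opening: 17.4
TCP [ 496.1 -124.7]
shift [-0.697  0.852  0.012] az -1.146
```

```bash
python3 -m handwheel '[-0.3,0.4,0,0,0,-0.35,1,-0.6,0.75,0,0,0,-0.7,1,-0.697,0.852,0,0,0,-1,1,-0.697,0.852,0,0,0,-1,1]' |grep -E "pos|rot|open"
python3 -c "
from h import *
wr((602.6,-0.6),49.2,60,49)"
```

```text
position: [497.8, -122.5, 146.0]
tool_rot: [3.141, 0.0, 0.785]
opening: 17.5
TCP [ 496.1 -124.7]
shift [-0.022  0.002  0.808] az -0.148
```

```bash
python3 -m handwheel '[-0.02,0,0.3,0,0,-0.148,1,-0.02,0,0.6,0,0,-0.148,1,-0.02,0,0.808,0,0,-0.148,1,-0.02,0,0.808,0,0,-0.148,1,-0.02,0,0.808,0,0,-0.148,1]' |grep -E "pos|rot|open|ft"
python3 -c "
from h import *
wr((602.6,-0.6),49.2,0,49)"
```

```text
position: [497.2, -123.3, 49.2]
tool_rot: [3.14, 0.001, 0.862]
ft_force: [-0.5, -0.8, -2.6]
opening: 17.5
TCP [535.3 -79.3]
shift [0.485 0.003 0.001] az 0.007
```

Sliding on, then the 0.5 rad sweep.

```bash
python3 -m handwheel '[0.12,0,0,0,0,0,1,0.25,0,0,0,0,0,1,0.35,0,0,0,0,0,1,0.43,0,0,0,0,0,1,0.485,0,0,0,0,0,1,0.485,0,0,0,0,0,1]' |grep -E "pos|rot|open|ft"
python3 -c "
from h import *
wr((602.6,-0.6),49.2,0,49)"
```

```text
position: [534.6, -79.6, 48.6]
tool_rot: [3.14, 0.001, 0.863]
ft_force: [-0.1, 0.3, -1.3]
opening: 17.6
TCP [535.3 -79.3]
shift [ 0.006  0.003 -0.004] az 0.01
```

```bash
python3 -m handwheel '[0.004,-0.086,0,0,0,0.2,1,0.016,-0.171,0,0,0,0.4,1,0.037,-0.255,0,0,0,0.6,1,0.066,-0.336,0,0,0,0.8,1,0.104,-0.4135,0,0,0,1,1,0.104,-0.4135,0,0,0,1,1]' |grep -E "pos|rot|open|ft"
python3 -m handwheel '[0.004,-0.086,0,0,0,0.2,1,0.016,-0.171,0,0,0,0.4,1,0.016,-0.171,0,0,0,0.4,1]' |grep -E "pos|rot|open|ft"
python3 -m handwheel '[0.002,-0.043,0,0,0,0.1,1,0.002,-0.043,0,0,0,0.1,1]' |grep -E "pos|rot|open|ft"
python3 - <<'E'
from h import *
import pickle
c=grab("wrist"); pickle.dump(c,open("pics/wb.pkl","wb"))
wr((602.6,-0.6),6,0,49)
u,v=proj(c,[[602.6,-.6,50]])[0].astype(int);print(u,v)
cv2.imwrite("pics/wb.png",cv2.resize(c['im'][max(v-90,0):v+110,max(u-150,0):u+150,::-1],None,fx=2,fy=2))
E
python3 ang.py wb,602.6,-0.6
```

```text
position: [504.1, -38.2, 48.5]
tool_rot: [3.14, 0.001, 0.364]
ft_force: [-0.5, -0.9, -2.8]
opening: 17.7
position: [498.9, -18.4, 48.5]
tool_rot: [3.14, 0.001, 0.166]
ft_force: [-1.5, 0.6, -2.9]
opening: 17.8
position: [498.3, -13.7, 48.5]
tool_rot: [3.14, 0.001, 0.116]
ft_force: [-2.3, -0.0, -3.5]
opening: 17.7
TCP [499.7 -11.9]
shift [ 0.014 -0.014 -0.004] az 0.022
320 53
wb base 601.6 -0.3 59.9 head [598.8  -0.9 105.4] [598.7  -0.9 106. ] {'orange': (-94.3, 32.6, 8), 'green': None, 'white': (-171.1, 8.7, 10177)}
  to orange rad 4.943 tick gap None
```

View pics/wb.png

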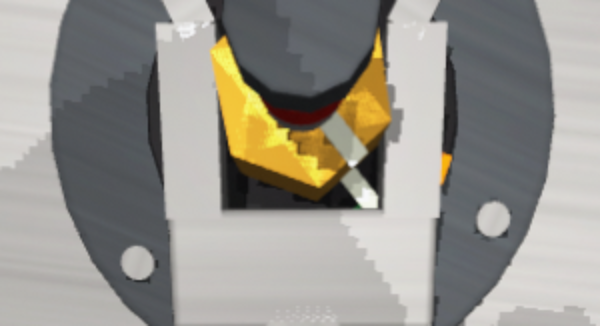

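```bash
python3 -m handwheel '[0.001,-0.026,0,0,0,0.06,1,0.001,-0.026,0,0,0,0.06,1]' |grep -E "pos|rot|open|ft"
python3 -m handwheel '[0.005,0.086,0,0,0,-0.2,1,0.009,0.112,0,0,0,-0.26,1,0.009,0.112,0,0,0,-0.26,1]' |grep -E "pos|rot|ft|open"
python3 -m handwheel '[-0.15,0,0,0,0,0,1,-0.3,0,0,0,0,0,1,-0.5,0,0,0,0,0,1,-0.55,0,0,0,0,0,1,-0.55,0,0,0,0,0,1]' |grep -E "pos|rot|ft|open"
python3 -m handwheel '[0,0,-0.4,0,0,0,1,0,0,-0.8,0,0,0,1,0.3,0.2,-0.82,0,0,0,1,0.6,0.3,-0.82,0,0,0,1,0.95,0.6,-0.82,0,0,0,1,0.95,0.6,-0.82,0,0,0,1]' |grep -E "pos|rot|ft|open"
python3 -m handwheel '[0.25,0,0,0,0,0,1,0.25,0,0,0,0,0,1,0.25,0,0,0,0,0,1]' |grep -E "pos|rot|ft|open"
python3 shot.py xB 602.6,-0.6;python3 ang.py xB,602.6,-0.6
```

```text
position: [498.0, -10.2, 48.5]
tool_rot: [3.14, 0.001, 0.083]
ft_force: [-5.0, -0.4, -1.7]
opening: 17.8
position: [501.4, -23.4, 48.7]
tool_rot: [3.14, -0.001, 0.212]
ft_force: [1.5, 0.8, -2.8]
opening: 17.6
position: [436.5, -37.4, 48.7]
tool_rot: [3.14, -0.001, 0.212]
ft_force: [0.9, 0.5, -2.3]
opening: 17.5
position: [567.0, -85.1, 147.4]
tool_rot: [3.136, -0.003, 0.213]
ft_force: [-0.9, 0.9, -2.7]
opening: 17.5
position: [591.3, -76.8, 146.8]
tool_rot: [3.14, 0.001, 0.213]
ft_force: [0.1, -0.6, -2.4]
opening: 17.4
221 204
xB base 603.3 -0.2 59.6 head [604.7 -11.9 218.8] [507.9  65.8 106. ] {'orange': (-102.1, 27.6, 154), 'green': (-139.5, 29.6, 40), 'white': (-135.4, 25.6, 99)}
  to orange rad 5.702 tick gap 0.653
```

View pics/xB.png

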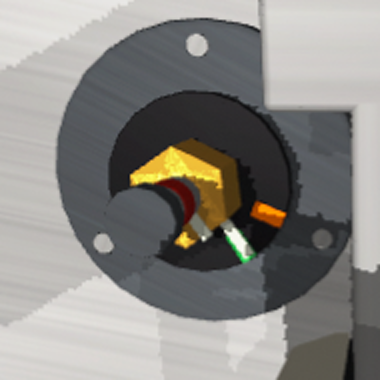

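```bash
python3 -m handwheel '[-0.25,0,0,0,0,0,1,-0.25,0,0,0,0,0,1,-0.25,0,0,0,0,0,1]' |grep -E "pos"
python3 -m handwheel '[-0.35,-0.3,0,0,0,0,1,-0.65,-0.4,0,0,0,0,1,-0.95,-0.6,0.02,0,0,0,1,-0.95,-0.6,0.4,0,0,0,1,-0.95,-0.6,0.8,0,0,0,1,-0.95,-0.6,0.82,0,0,0,1,-0.95,-0.6,0.82,0,0,0,1]' |grep -E "pos|rot|ft"
python3 -c "
from h import *
wr((602.9,-0.4),np.degrees(.212),0,49)"
```

```text
position: [563.0, -83.3, 147.4]
position: [436.8, -38.3, 49.3]
tool_rot: [3.139, -0.0, 0.211]
ft_force: [0.3, -0.5, -2.5]
TCP [501.8 -22.7]
shift [ 0.557 -0.013  0.003] az -0.002
```

```bash
python3 -m handwheel '[0.12,-0.01,0,0,0,0,1,0.25,-0.01,0,0,0,0,1,0.4,-0.01,0,0,0,0,1,0.5,-0.01,0,0,0,0,1,0.555,-0.01,0,0,0,0,1,0.555,-0.01,0,0,0,0,1]' |grep -E "pos|rot|open|ft"
python3 -m handwheel '[0.004,-0.086,0,0,0,0.2,1,0.01,-0.138,0,0,0,0.32,1,0.01,-0.138,0,0,0,0.32,1]' |grep -E "pos|rot|open|ft"
python3 -m handwheel '[0,-0.013,0,0,0,0.03,1,0,-0.026,0,0,0,0.06,1,0,-0.026,0,0,0,0.06,1]' |grep -E "pos|rot|open|ft"
python3 -c "
from h import *
print(manip.get_obs()['ft_torque'],manip.get_obs()['joint_pos'].round(2))"
```

```text
position: [501.2, -22.0, 48.4]
tool_rot: [3.14, 0.0, 0.213]
ft_force: [0.5, 0.2, -2.8]
opening: 17.5
position: [498.3, -5.9, 48.5]
tool_rot: [3.139, 0.0, 0.053]
ft_force: [0.4, -0.7, -2.5]
opening: 17.6
position: [498.5, -3.0, 48.6]
tool_rot: [3.139, -0.0, 0.022]
ft_force: [0.3, -3.8, -3.0]
opening: 17.6
[-0.93427856  0.08438289  0.02175723] [-0.48  0.69  0.56  2.27 -0.96  0.43 -0.67]
```

```bash
python3 -m handwheel '[0,-0.013,0,0,0,0.03,1,0,-0.022,0,0,0,0.05,1,0,-0.022,0,0,0,0.05,1]' |grep -E "pos|rot|open|ft"
python3 -m handwheel '[0.005,0.086,0,0,0,-0.2,1,0.009,0.112,0,0,0,-0.26,1,0.009,0.112,0,0,0,-0.26,1]' |grep -E "pos|rot|ft|open"
python3 -m handwheel '[-0.15,0,0,0,0,0,1,-0.3,0,0,0,0,0,1,-0.5,0,0,0,0,0,1,-0.55,0,0,0,0,0,1,-0.55,0,0,0,0,0,1]' |grep -E "pos|rot|ft|open"
python3 -m handwheel '[0,0,-0.4,0,0,0,1,0,0,-0.8,0,0,0,1,0.3,0.2,-0.82,0,0,0,1,0.6,0.3,-0.82,0,0,0,1,0.95,0.6,-0.82,0,0,0,1,0.95,0.6,-0.82,0,0,0,1]' |grep -E "pos|rot|ft|open"
python3 -m handwheel '[0.2,0.08,0,0,0,0,1,0.2,0.08,0,0,0,0,1,0.2,0.08,0,0,0,0,1]' |grep -E "pos|rot|ft|open"
python3 shot.py xB2 602.6,-0.6;python3 ang.py xB2,602.6,-0.6
python3 - <<'E'
from h import *
import pickle
c=pickle.load(open("pics/xB2.pkl","rb")); T=toolT()
X=cloud(c); L=(X-T[:3,3])@T[:3,:3]; m=(abs(L[:,:,2]+10)<6)&(abs(L[:,:,1])<40)
for x in (40,100,110):
    q=L[m&(abs(L[:,:,0]-x)<3)]; print(x,q[:,1].min(),q[:,1].max(),np.median(q[:,2]))
q=L[m&(abs(L[:,:,1])<9)&(L[:,:,0]<110)]; print(np.percentile(q[:,0],99), L[m&(abs(L[:,:,0])<140)][:,0].max())
wr((605.1,-155.7),54,60,147)
E
```

```text
position: [498.8, -0.4, 48.6]
tool_rot: [3.139, -0.001, -0.003]
ft_force: [0.6, -5.1, -2.6]
opening: 17.5
position: [499.4, -12.9, 48.5]
tool_rot: [3.141, 0.0, 0.126]
ft_force: [-0.8, -0.2, -2.7]
opening: 17.5
position: [434.6, -21.3, 48.6]
tool_rot: [3.141, -0.001, 0.127]
ft_force: [1.2, -0.4, -3.0]
opening: 17.3
position: [560.5, -80.5, 147.4]
tool_rot: [3.136, -0.003, 0.128]
ft_force: [-0.7, 0.8, -2.7]
opening: 17.6
position: [580.6, -84.3, 146.9]
tool_rot: [3.14, 0.001, 0.128]
ft_force: [0.0, 0.7, -2.2]
opening: 17.5
209 196
xB2 base 603.4 -0.4 59.7 head [601.  -12.8 195.9] [533.6  58.5 106. ] {'orange': (-102.4, 26.8, 84), 'green': (-133.1, 29.4, 55), 'white': (-138.2, 25.6, 108)}
  to orange rad 5.658 tick gap 0.536
40 -9.673325116285925 8.171610120392792 -9.643183016601808
100 -27.389610969432443 26.97782579824849 -9.737642776442557
110 -27.39866498176491 26.833234551090204 -9.859011118364354
84.90666439125103 121.91448911555916
TCP [ 509.4 -288.3]
shift [-0.804  1.61   0.002] az -1.629
```

```bash
python3 -m handwheel '[-0.2,0.4,0,0,0,-0.35,1,-0.4,0.7,0,0,0,-0.7,1,-0.4,0.9,0,0,0,-0.9,1,-0.4,0.9,0,0,0,-0.9,1]' |grep -E "pos|rot|open"
python3 -c "
from h import *
wr((605.1,-155.7),54.2,60,147)"
```

```text
position: [546.7, -200.0, 147.9]
tool_rot: [3.139, 0.0, 0.575]
opening: 17.7
TCP [ 509.9 -288.6]
shift [-0.659  0.453  0.009] az -0.743
```

```bash
python3 -m handwheel '[-0.3,0.2,0,0,0,-0.35,1,-0.6,0.4,0,0,0,-0.743,1,-0.659,0.453,0,0,0,-0.743,1,-0.659,0.453,0,0,0,-0.743,1]' |grep -E "pos|rot|open"
python3 -m handwheel '[0,0,0.3,0,0,0,1,0,0,0.6,0,0,0,1,0,0,0.8,0,0,0,1,0,0,0.8,0,0,0,1]' |grep -E "pos|rot|open|ft"
python3 -c "
from h import *
wr((605.1,-155.7),54.2,0,49)"
```

```text
position: [510.9, -286.1, 147.3]
tool_rot: [3.141, 0.001, 0.947]
opening: 17.8
position: [510.8, -284.3, 49.7]
tool_rot: [-3.139, 0.001, 0.95]
ft_force: [0.2, 1.0, -1.9]
opening: 17.6
TCP [ 545.  -239.9]
shift [0.466 0.017 0.005] az 0.009
```

```bash
python3 -m handwheel '[0.12,0.017,0,0,0,0,1,0.25,0.017,0,0,0,0,1,0.35,0.017,0,0,0,0,1,0.42,0.017,0,0,0,0,1,0.466,0.017,0,0,0,0,1,0.466,0.017,0,0,0,0,1]' |grep -E "pos|rot|open|ft"
python3 -c "
from h import *
wr((605.1,-155.7),54.2,0,49)"
```

```text
position: [545.2, -242.0, 51.3]
tool_rot: [3.141, 0.001, 0.95]
ft_force: [-2.0, 2.4, -1.7]
opening: 17.6
TCP [ 545.  -239.9]
shift [ 0.013 -0.012  0.019] az 0.008
```

```bash
python3 -m handwheel '[0.004,-0.086,0,0,0,0.2,1,0.016,-0.171,0,0,0,0.4,1,0.037,-0.255,0,0,0,0.6,1,0.066,-0.336,0,0,0,0.8,1,0.104,-0.4135,0,0,0,1,1,0.104,-0.4135,0,0,0,1,1]' |grep -E "pos|rot|open|ft"
python3 -c "
from h import *
wr((605.1,-155.7),54.2-28.65,0,49)"
python3 -m handwheel '[0.004,-0.086,0,0,0,0.2,1,0.016,-0.171,0,0,0,0.4,1,0.026,-0.213,0,0,0,0.5,1,0.026,-0.213,0,0,0,0.5,1]' |grep -E "pos|rot|open|ft"
python3 -m handwheel '[0.001,-0.03,0,0,0,0.07,1,0.002,-0.06,0,0,0,0.14,1,0.002,-0.06,0,0,0,0.14,1]' |grep -E "pos|rot|open|ft"
python3 -c "
from h import *
wr((605.1,-155.7),4.6,0,49)"
```

```text
position: [510.3, -203.3, 51.0]
tool_rot: [-3.142, 0.002, 0.448]
ft_force: [-5.9, 1.1, -2.3]
opening: 17.5
TCP [ 511.9 -200.8]
shift [ 0.022 -0.013  0.017] az 0.005
position: [501.8, -178.8, 50.9]
tool_rot: [-3.142, 0.003, 0.199]
ft_force: [-6.1, 2.3, -1.9]
opening: 17.8
position: [500.5, -171.8, 50.9]
tool_rot: [-3.142, 0.003, 0.129]
ft_force: [-7.0, 1.4, -1.6]
opening: 17.7
TCP [ 502.  -164.5]
shift [ 0.02  -0.058  0.015] az 0.098
```

```bash
python3 -m handwheel '[0,-0.03,0,0,0,0.05,1,0,-0.058,0,0,0,0.098,1,0,-0.058,0,0,0,0.098,1]' |grep -E "pos|rot|open|ft"
python3 - <<'E'
from h import *
import pickle
c=grab("wrist"); pickle.dump(c,open("pics/wc.pkl","wb"))
u,v=proj(c,[[605.1,-155.7,50]])[0].astype(int);print(u,v)
cv2.imwrite("pics/wc.png",cv2.resize(c['im'][max(v-90,0):v+110,max(u-150,0):u+150,::-1],None,fx=2,fy=2))
E
python3 ang.py wc,605.1,-155.7
```

```text
position: [500.2, -165.7, 51.1]
tool_rot: [3.14, 0.002, 0.08]
ft_force: [-6.0, -0.0, -2.8]
opening: 17.6
319 54
wc base 604.6 -155.4 59.9 head [ 601.4 -155.8  105.4] [ 601.3 -155.8  106. ] {'orange': (-91.1, 32.6, 6), 'green': None, 'white': (-173.8, 8.5, 10083)}
  to orange rad 4.84 tick gap None
```

View pics/wc.png

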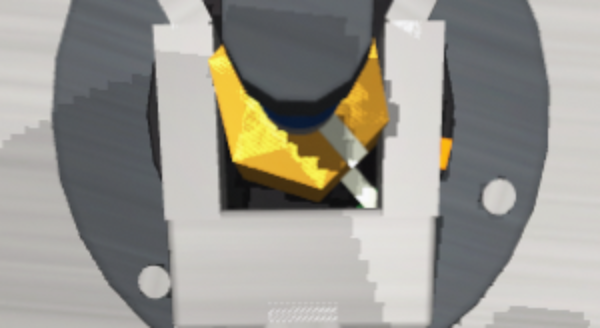

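```bash
python3 -m handwheel '[-0.01,-0.018,0,0,0,0.04,1,-0.015,-0.03,0,0,0,0.07,1,-0.015,-0.03,0,0,0,0.07,1]' |grep -E "pos|rot|ft"
python3 -m handwheel '[0,-0.013,0,0,0,0.03,1,0,-0.026,0,0,0,0.06,1,0,-0.026,0,0,0,0.06,1]' |grep -E "pos|rot|ft"
```

```text
position: [500.1, -162.4, 51.4]
tool_rot: [3.139, -0.001, 0.045]
ft_force: [-1.0, -3.1, -2.5]
position: [499.9, -158.8, 51.3]
tool_rot: [3.139, -0.001, 0.015]
ft_force: [0.7, -2.6, -2.2]
```

```bash
python3 -m handwheel '[0.005,0.086,0,0,0,-0.2,1,0.009,0.112,0,0,0,-0.26,1,0.009,0.112,0,0,0,-0.26,1]' |grep -E "pos|rot|ft|open"
python3 -m handwheel '[-0.15,0,0,0,0,0,1,-0.3,0,0,0,0,0,1,-0.5,0,0,0,0,0,1,-0.53,0,0,0,0,0,1,-0.53,0,0,0,0,0,1]' |grep -E "pos|rot|ft|open"
python3 -m handwheel '[0,0,-0.4,0,0,0,1,0,0,-0.8,0,0,0,1,0.3,0.2,-0.82,0,0,0,1,0.6,0.3,-0.82,0,0,0,1,0.95,0.6,-0.82,0,0,0,1,0.95,0.6,-0.82,0,0,0,1]' |grep -E "pos|rot|ft|open"
python3 -m handwheel '[0.2,0.08,0,0,0,0,1,0.2,0.08,0,0,0,0,1,0.2,0.08,0,0,0,0,1]' |grep -E "pos|rot|ft|open"
python3 shot.py xC 605,-155.6;python3 ang.py xC,605,-155.6
python3 - <<'E'
from h import *
import pickle
c=pickle.load(open("pics/xC.pkl","rb")); T=toolT()
X=cloud(c); L=(X-T[:3,3])@T[:3,:3]; m=(abs(L[:,:,2]+10)<6)&(abs(L[:,:,1])<40)
for x in (40,100,110):
    q=L[m&(abs(L[:,:,0]-x)<3)]; print(x,q[:,1].min(),q[:,1].max(),np.median(q[:,2]))
E
```

```text
position: [500.8, -171.6, 51.2]
tool_rot: [3.141, -0.0, 0.144]
ft_force: [0.1, 0.8, -2.6]
opening: 17.2
position: [437.7, -181.7, 51.4]
tool_rot: [3.14, -0.0, 0.144]
ft_force: [0.2, 0.1, -3.0]
opening: 18.0
position: [564.8, -237.5, 149.6]
tool_rot: [3.136, -0.002, 0.147]
ft_force: [-1.0, 0.2, -3.9]
opening: 17.6
position: [585.4, -241.5, 149.5]
tool_rot: [3.14, 0.001, 0.145]
ft_force: [0.1, -0.6, -2.5]
opening: 17.6
207 197
xC base 605.5 -155.2 59.7 head [ 603.6 -167.2  191.3] [538.1 -99.6 106. ] {'orange': (-100.2, 27.8, 155), 'green': (-130.4, 29.2, 50), 'white': (-135.9, 25.6, 104)}
  to orange rad 5.66 tick gap 0.527
40 -9.752337406865276 8.149660001659216 -9.629917311260172
100 -27.4209564371699 26.80452205528747 -9.707369235362552
110 -27.44287755397301 26.889670555497627 -9.794130533717354
```

View pics/xC.png

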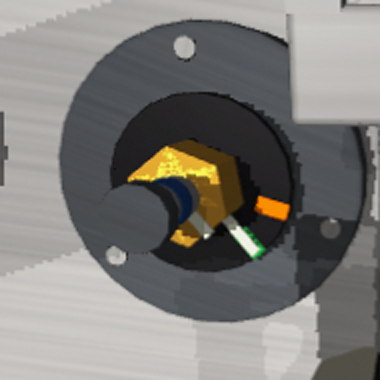

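All 14 views are used, so I work from numbers now. C measures at its stop (0.62 rad past the orange tick). Next is the tray.

```bash
python3 -c "
from h import *
rel(416,-372.8,120,np.radians(6.5),2)"
```

```text
shift [-1.553  0.878  0.249] az 0.063
```

```bash
python3 -m handwheel '[-0.35,0.2,0,0,0,0.03,1,-0.7,0.4,0,0,0,0.06,1,-0.77,0.44,0,0,0,0.06,1,-0.77,0.44,0,0,0,0.06,1]' |grep -E "pos|rot"
python3 -m handwheel '[-0.35,0.2,0,0,0,0,1,-0.7,0.4,0.1,0,0,0,1,-0.78,0.44,0.25,0,0,0,1,-0.78,0.44,0.25,0,0,0,1]' |grep -E "pos|rot|open"
python3 - <<'E'
from m import *
rel(416,-372.8,12,np.radians(6.5),2)
c=grab("scene");X=cloud(c);T=wrench(c,X,(250,650,-480,-220,20,36)); print("tray",len(T),cv2.minAreaRect(T[:,:2].astype(np.float32)))
E
```

```text
position: [501.8, -307.7, 150.2]
tool_rot: [3.14, -0.001, 0.114]
position: [415.6, -370.1, 119.2]
tool_rot: [3.141, 0.001, 0.115]
opening: 18.0
shift [0.002 0.022 0.893] az 0.004
tray 1056 ((434.61285400390625, -370.998046875), (294.4892578125, 170.28111267089844), 6.659134387969971)
```

```bash
python3 -m handwheel '[0.002,0.02,0.3,0,0,0,1,0.002,0.02,0.6,0,0,0,1,0.002,0.02,0.8,0,0,0,1,0.002,0.02,0.87,0,0,0,1,0.002,0.02,0.89,0,0,0,1,0.002,0.02,0.89,0,0,0,1]' |grep -E "pos|rot|open|ft"
python3 -m handwheel '[0,0,0.015,0,0,0,1,0,0,0.02,0,0,0,1,0,0,0.02,0,0,0,1]' |grep -E "pos|rot|open|ft"
```

```text
position: [416.8, -373.6, 13.9]
tool_rot: [3.139, -0.001, 0.116]
ft_force: [-0.8, 0.3, -2.6]
opening: 17.8
position: [416.1, -373.5, 11.0]
tool_rot: [3.14, -0.0, 0.115]
ft_force: [0.5, 0.3, -2.4]
opening: 17.5
```

```bash
python3 -m handwheel '[0,0,0.015,0,0,0,1,0,0,0.015,0,0,0,1]' |grep -E "pos|ft"
python3 -m handwheel '[0,0,0,0,0,0,0.3,0,0,0,0,0,0,-0.2,0,0,0,0,0,0,-1,0,0,0,0,0,0,-1,0,0,0,0,0,0,-1,0,0,-0.3,0,0,0,-1,0,0,-0.7,0,0,0,-1,0,0,-1,0,0,0,-1,0,0,-1,0,0,0,-1]' |grep -E "pos|open|ft"
python3 - <<'E'
from m import *
np.set_printoptions(precision=1,suppress=True)
c=grab("wrist");X=cloud(c);P=wrench(c,X,(300,580,-450,-290,11,26)); m,u,s,t=pca(P[:,:2]); print(len(P),m,u,m+s[0]*u,m+s[1]*u,t,np.median(P[:,2]),np.percentile(P[:,2],[5,95]))
c=grab("top");X=cloud(c);P=wrench(c,X,(300,560,-420,-325,11,26)); print(len(P),P.min(0),P.max(0),np.percentile(P[:,2],[5,50,95]))
print(manip.get_obs()['clock'],manip.get_obs()['joint_pos'].round(2)); rel(430,390,140,np.radians(166))
E
```

```text
position: [416.0, -373.4, 8.8]
ft_force: [0.0, 0.4, -2.1]
position: [417.0, -374.0, 131.2]
ft_force: [0.0, 0.5, 0.1]
opening: 92.9
11884 [ 475.5 -370.5] [-1.  0.] [ 581.5 -375.5] [ 324.5 -363.3] [-75.2  75.4] 17.693055037200338 [13.7 23.3]
57 [ 326.  -393.    11.5] [ 344.8 -374.2   22.1] [14.4 18.  20.9]
65.075 [ 0.2  0.6  0.7  2.1 -0.7  0.7 -0.1]
shift [ 0.8 -6.3 -0.1] az 0.721
```

```bash
python3 -m handwheel '[0,0,-0.2,0,0,-0.35,0,0,0,-0.4,0,0,-0.7,1,0,0,-0.4,0,0,-1,1,0,0,-0.4,0,0,-1,1]' |grep -E "rot"
python3 -m handwheel '[0,0,0,0,0,-0.35,1,0,0,0,0,0,-0.7,1,0,0,0,0,0,-1,1,0,0,0,0,0,-1,1]' |grep -E "rot"
python3 -m handwheel '[0,0,0,0,0,-0.35,1,0,0,0,0,0,-0.42,1,0,0,0,0,0,-0.42,1,0,0,0,0,0,-0.42,1]' |grep -E "pos|rot"
python3 -c "
from h import *
rel(495.6,437.9,180,np.radians(76),2)"
```

```text
tool_rot: [3.141, 0.0, 0.614]
tool_rot: [-3.141, 0.001, 1.111]
position: [416.0, -373.1, 176.8]
tool_rot: [3.141, 0.002, 1.322]
shift [ 6.713 -1.021 -0.038] az -0.009
```

```bash
for i in 1 2 3 4; do python3 -m handwheel '[0.48,0,0,0,0,0,1,0.959,0,0,0,0,0,1,0.959,0,0,0,0,0,1]' |grep -E "pos"; done
for i in 1 2 3; do python3 -m handwheel '[0.48,-0.17,0,0,0,0,1,0.959,-0.34,0,0,0,0,1,0.959,-0.34,0,0,0,0,1]' |grep -E "pos"; done
python3 - <<'E'
from h import *
rel(495.6,437.9,52,np.radians(76),2)
c=manip.camera_params("top")
from m import *
g=grab("top");X=cloud(g);P=wrench(g,X,(300,560,-440,-300,11,26)); m,u,s,t=pca(P[:,:2]); print(len(P),m,u,m+s[0]*u,m+s[1]*u,np.percentile(P[:,2],[5,50,95]))
g=grab("scene");print("lever",*lever(g,cloud(g)))
ax=np.array([562,374.5]);don=np.array([-.247,-.969]);dof=np.array([-.969,.247]);T=toolT();p0=np.array([495.6,437.9])
t76=np.radians(76);A=np.array([[np.cos(t76),np.sin(t76)],[np.sin(t76),-np.cos(t76)]])
for ps,off in((0,28),(0,20),(20,22),(40,24),(60,26),(75,28),(85,31),(90,30),(90,27),(90,24)):
    r=np.radians(ps);d=np.cos(r)*dof+np.sin(r)*don;t=-np.sin(r)*dof+np.cos(r)*don
    p=ax+80*d-off*t; print(ps,off,p.round(1),(A@(p-p0)/120).round(3))
E
```

```text
position: [445.3, -256.9, 176.4]
position: [473.1, -146.4, 176.3]
position: [501.1, -35.5, 176.2]
position: [529.1, 75.5, 175.9]
position: [516.2, 197.2, 175.6]
position: [504.9, 318.5, 175.3]
position: [493.4, 439.8, 174.9]
shift [-0.01   0.021  1.024] az 0.004
1243 [ 442.31116203 -368.82632906] [-0.99825727 -0.0590121 ] [ 547.831622   -362.58847369] [ 309.08758055 -376.70185797] [12.94196118 17.7486983  22.05986999]
lever [504.52135187 383.95379929] [ 0.97927703 -0.2025253 ] [453.53753649 394.49781492] [557.13417664 373.07288655] -11.684670479967517 [-7.49443426  9.48758638]
0 28 [491.4 421.4] [-0.142 -0.001]
0 20 [489.4 413.6] [-0.209 -0.001]
20 22 [480.2 388.4] [-0.431 -0.025]
40 24 [479.5 361.4] [-0.651  0.024]
60 26 [487.5 335.4] [-0.845  0.141]
75 28 [498.4 318.4] [-0.96   0.264]
85 31 [506.3 309.2] [-1.019  0.346]
90 30 [513.2 304.4] [-1.044  0.411]
90 27 [516.1 303.6] [-1.044  0.436]
90 24 [519.  302.9] [-1.044  0.461]
```

```bash
python3 -m handwheel '[-0.01,0.02,0.4,0,0,0,1,-0.01,0.02,0.8,0,0,0,1,-0.01,0.02,1,0,0,0,1,-0.01,0.02,1,0,0,0,1]' |grep -E "pos|ft"
python3 -m handwheel '[-0.06,0,0.01,0,0,0,1,-0.13,0,0.02,0,0,0,1,-0.13,0,0.02,0,0,0,1]' |grep -E "pos|ft"
python3 -m handwheel '[-0.08,0,0,0,0,0,1,-0.19,-0.01,0,0,0,0,1,-0.3,-0.025,0,0,0,0,1,-0.41,0,0,0,0,0,1,-0.52,0.024,0,0,0,0,1,-0.62,0.08,0,0,0,0,1,-0.715,0.141,0,0,0,0,1,-0.83,0.264,0,0,0,0,1,-0.889,0.346,0,0,0,0,1,-0.889,0.346,0,0,0,0,1]' |grep -E "pos|ft"
python3 - <<'E'
from m import *
g=grab("scene");print("lever",*lever(g,cloud(g)))
rel(516.1,303.6,52)
E
```

```text
position: [496.1, 431.6, 54.4]
ft_force: [-0.2, 0.1, 1.1]
position: [491.6, 419.9, 54.2]
ft_force: [0.3, 1.0, 0.2]
position: [506.7, 305.4, 53.3]
ft_force: [-0.4, 1.2, -0.0]
lever [537.13898363 298.80480315] [-0.42685257 -0.90432123] [565.37070569 358.61595886] [522.37702883 267.53042411] -115.26798154656363 [-10.810285    7.8276134]
shift [-0.001  0.085  0.011] az 0
```

```bash
python3 -m handwheel '[0,0.04,0,0,0,0,1,0,0.085,0,0,0,0,1,0,0.085,0,0,0,0,1]' |grep -E "pos|ft"
python3 -m handwheel '[0,0.03,0,0,0,0,1,0,0.03,0,0,0,0,1]' |grep -E "pos|ft"
python3 -m handwheel '[0,0.03,0,0,0,0,1,0,0.03,0,0,0,0,1]' |grep -E "pos|ft"
python3 - <<'E'
from m import *
g=grab("scene");print("lever",lever(g,cloud(g))[4])
E
```

```text
position: [515.7, 304.7, 53.2]
ft_force: [-1.0, 0.1, 0.4]
position: [519.1, 303.8, 53.3]
ft_force: [-1.9, -1.1, -1.0]
position: [519.6, 303.6, 53.2]
ft_force: [-10.2, 0.8, 4.8]
lever -101.57702550468284
```

```bash
python3 -m handwheel '[0,-0.1,0,0,0,0,1,0,-0.2,0,0,0,0,1,0,-0.2,-0.4,0,0,0,1,0,-0.2,-0.8,0,0,0,1,0,-0.2,-1,0,0,0,1,0,-0.2,-1,0,0,0,1]' |grep -E "pos|ft"
python3 -m handwheel '[0.4,0,0,0,0,0,1,0.8,0,0,0,0,0,1,1,0,0,0,0,0,1,1,0,0,0,0,0,1]' |grep -E "pos"
python3 - <<'E'
from m import *
np.set_printoptions(precision=1,suppress=True)
for n in("top","scene"):
    g=grab(n);X=cloud(g);print(n,"lever",lever(g,X)[4])
    P=wrench(g,X,(300,565,-440,-300,11,26)); m,u,s,t=pca(P[:,:2]); print(m,u,np.percentile(P[:,2],[5,50,95]))
    for p in((638.5,175),(602.9,-.5),(605.3,-155.6)):
        r=np.hypot(X[:,:,0]-p[0],X[:,:,1]-p[1]);k=(r<75)&(abs(X[:,:,2]-24)<6);print(cv2.minEnclosingCircle(X[k][:,:2].astype(np.float32)))
    R=mask(g,(0,150,70),(8,255,255))|mask(g,(172,150,70),(180,255,255))
    for b,s,ce in blobs(R,60): print("red",ce,s[4],np.median(X[b],0))
print(manip.get_obs()['clock'])
E
```

```text
position: [500.0, 310.1, 175.3]
ft_force: [0.5, -0.6, -0.7]
position: [527.5, 427.4, 171.2]
top lever 76.98028085141095
[ 442.9 -369.5] [-1.  -0.1] [12.9 17.9 22. ]
((636.430419921875, 174.7662353515625), 60.96725845336914)
((601.31591796875, -2.5055136680603027), 60.53630828857422)
((604.0385131835938, -156.5254669189453), 60.44147872924805)
red [347.9 114.6] 379 [774.6 -34.8  70. ]
red [626. 143.] 582 [ 737.4 -637.5   36.6]
red [223.8 129.1] 126 [759.3 238.   11.6]
red [465.6 142.1] 429 [ 738.4 -291.4   17.6]
red [231.3 138.5] 129 [738.5 220.6  12. ]
red [177.  216.7] 361 [545.9 311.8  73.1]
red [184.2 311.4] 377 [356.5 297.   24.7]
red [510.3 317.1] 90 [ 360.8 -378.8   18. ]
scene lever -102.47278689913101
[ 450.3 -368.5] [1.  0.1] [13.7 16.8 19.7]
((639.937255859375, 176.20635986328125), 61.41469955444336)
((603.5371704101562, -1.083256721496582), 60.296966552734375)
((607.0230712890625, -155.03382873535156), 60.70156478881836)
red [363.  152.9] 97 [377.6 318.5  21.1]
red [338.1 156.3] 81 [342.7 263.7  22.2]
red [417.7 176.5] 264 [549.7 311.5  71.4]
red [454.9 265.8] 131 [741.5 218.9  11.3]
red [468.1 267. ] 135 [763.5 238.3  11.2]
red [117.5 321.9] 102 [ 362.1 -379.1   17.3]
red [392.8 343. ] 506 [779.4 -34.2  69.1]
red [271.5 440.3] 816 [ 745.9 -305.2   16.9]
73.75
```

```bash
python3 -c "
from workcell import manip
print(manip.finish_job())"
```

```text
the job is handed in; nothing more can be done
None
```

The job is handed in at 73.75 s: gas shut off, all three nuts run to the orange tick by hand and then to the green tick with the wrench, the wrench flat in the tray, and the gas fully on again. While tightening, stands A and C each turned about 3° at the stop but stayed where they were.

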